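# Fit the filler plate that packs the gel casting chamber

## Robot

A 6-joint arm with a two-finger parallel gripper is mounted at the origin on the work surface. World frame = base frame: x ahead of the robot, y to its left, z up, the work surface at z = 0. Lengths are in m, angles in rad, forces in N, time in s.
With the tool pointing down it reaches from about 0.425 to 0.95 m from the base axis. Payload 3.5 kg.
Tool frame: the origin (TCP) lies on the centre line of the jaws, within the pads' length; the fingertips stand tip_extent ahead of it and the grasp point (between the pads) lies 2 mm behind it (tip_extent is the distance from the TCP to the fingertips, in m); z points along the fingers, y is the direction in which the jaws open and shut (so a half turn about z gives the same grasp; the last joint's range is limited). The gripper opens to 85 mm and grips with 20 to 120 N. Pads are 22 mm wide; open, the fingers measure 114 mm over their backs; the gripper's body (76 mm by 85 mm) begins 54 mm behind the grasp point. The pads swing forward as they close: fully open they stand 13 mm farther back than shut.
Start: joints at [1.006, 0.286, 1.577, -0, 1.279, -0.15], TCP at [0.272, 0.618, 0.248] pointing down, gripper open.
Joint ranges: [-2.77, 2.77], [-0.9, 2.22], [0.21, 2.48], [-1.53, 4.67], [0.24, 2.81], [-2.84, 2.84]. Speed limits (rad/s): [2.79, 2.79, 3.14, 3.14, 3.14, 3.14].

## Interface

Orientations are given as a unit quaternion [x, y, z, w].
In Python, from plant import * gives the robot as it stands.
- The arm moves only by the shell command python3 -m crank 'ROWS' [FORCE]. ROWS is JSON, a list of rows, each a list of 7 numbers: the gripper's target within -1 to 1 (shut at 1, half-way at 0, fully open at -1), then the shift along the tool's x, y, z in cm, then the turn, a rotation vector about the tool's x, y, z in degrees. In form: [[fingers, tx, ty, tz, wx, wy, wz], ...]. A call has 1 to 5 rows; each row shifts and turns the commanded pose from where the row before left it, along the tool's axes as they then stand; what a row does not reach is not made up. A row lasts 1/10 s, in which the tool goes at most 50 mm and 8.59 degrees, less where a joint would pass 70% of its speed; a pose out of reach is approached as far as the arm can. A call is refused whole if a number of a shift passes 5 or a number of a turn 8.59, either way. A call with a gripper value outside its range is refused whole. The fingers move at their own pace and stop on an object; FORCE is the grip in N (left out, the last holds). Time passes only in rows, so rows that do not move let the fingers close. It gives the time, the measured TCP pose, the force and the opening at its end, in the units of the state.
- get_state(): the state, without advancing time (a new reading comes with each control period).
- read_camera(name): name is "side" or "top"; returns a dict with "color" (400x640x3 uint8, red, green, blue), "vfov" (degrees; the focal length in pixels is half the picture's height over the tangent of half this angle, whatever the lens; pixels are square), "cx", "cy" (the principal point, pixels), "cam_to_world" (4x4, takes a point from camera to world coordinates). Camera axes: x right, y up, looking along -z (the intrinsics and any distortion apply to the point x, -y, -z); pixel columns grow to the right and rows downward; lengths in m; the calibration is good to about 2 mm. A picture is of the moment at which its call begins. There is no depth.
- sign_off(): hands the job in, once; it reports no verdict.
Trained networks look in the newest picture that a camera, given by its name, has taken for a name from the list of things; names that differ only in an ending like _2 or _b are one class to them, and where a whole thing is asked for, a point or a joint stands for the part that bears it (a point fixed in the world has none). Each returns a list of dicts, best first, with "p" (0 to 1); they miss things now and then, are a little off and sometimes report something else, mostly with a low value. They report only what shows in the picture. A call takes as long as a camera call. They do not tell look-alikes from the thing itself.
- trace(thing, camera): "pixels" (400x640 bool, what is visible of it) and "location" ([column, row] in pixels, amid what is visible of it).
- place_of(thing, camera): "location" ([column, row] in pixels: a listed point, or the origin of a listed thing).
The state is a dict: "time": time; "qpos": joint angles; "dq": joint speeds; "joint_efforts": joint torques, N m; "eef_pos": TCP position; "tcp_rot": TCP orientation; "contact_force": force on the tool from outside, world axes, zero at the start; "wrist_torque": the same for the moment, N m; "opening": opening from 0.0 (shut) to 1.0 (fully open).
Only numpy, scipy, OpenCV 4.12 (cv2) and the standard library are available. Lean on these libraries where they do the work, as an engineer would, in place of code of your own. Each camera call takes 0.05 s, during which the arm holds its last target.

## Task

Pack the gel casting chamber: try the three grey filler plates in the gap between its white front plate and the sprung stack of glass cassettes until you find the one that slides in snugly, pushing the stack back a little so that it holds the plate, neither loose nor forced. Press that plate gently down until it is fully home on the chamber floor, level with the glass, and let go; the other two must stand in their own stands. Never push hard on the chamber or its glass, and leave the other things on the bench where they are.

Things in the scene. Friction and masses are not known exactly. Their poses are not given: they have to be found in the camera images.
- chamber: Gel casting chamber, a clear open-topped box fixed to the bench, 110 (x) by 106 (y) by 83 mm tall. Origin: centre of its underside; x runs from the white front plate (its inside face at x = -50 mm) across the gap to the sprung stack of glass cassettes (84 mm wide, square to x, top edge at z = 83 mm). Side walls inside at y = -45 and 45 mm. Two adjusting rods stick out 26 to 36 mm past its back.
- front_plate: White front plate of the chamber, fixed to it, 106 mm wide (y), 10 mm thick, 80 mm tall. Origin: on its INSIDE face (towards the gap), half-way along y, level with the chamber's underside; x points across the gap towards the stack, z up. Its top edge is bevelled 2.5 mm over 9 mm to lead a plate in; so is the stack's.
- gap_floor (a point): Foot of the gap: on the inside face of the front plate, mid-width, on the chamber's floor (8 mm above the underside); axes as the chamber. The gap runs from here along +x. Its width is NOT measured: with the stack at rest it is anywhere from 6.9 to 15.6 mm, different each time, and must be found by fitting.
- gap_mouth (a point): Top of the gap: 75 mm above point gap_floor, level with the glass. The stack yields along +x by up to 3.2 mm, from about 3 N at first to 6 N, then a hard stop. A plate thinner than the gap drops in free and can be rocked; one up to 3.2 mm thicker slides in with 2 to 15 N of drag and is held; a thicker one is refused, stopping with its nose caught, 45 mm or more above the floor.
- filler_thin: The thin grey filler plate, loose, upright in its stand: 10 mm thick (x), 76 mm wide (y), 75 mm tall, about 80 g, with a grip tab on top, 10 mm thick (x), 30 mm wide (y), rising 41 mm above the plate. The lowest 14 mm taper in by 3.5 mm on each face as a lead-in. Same either way round. Origin: centre of the bottom edge, which rests on the chamber floor when home.
- tab_thin (a point): Centre of the grip tab of the thin filler plate, 97 mm above its bottom edge (22 mm above the plate's top edge, 19 mm below the tab's top); axes as the plate: x through the thickness, y along the width, z up.
- slot_thin (a point): Middle of the slot floor in the white stand of the thin filler plate; the plate's bottom edge rests here. The stand is fixed, its slot 12 mm wide (x) by 84 mm long (y) and 44 mm deep; x across the slot, y along it, z up. The floor is 12 mm above the bench. Neighbouring stands are about 95 mm apart along x.
- filler_medium: The medium grey filler plate, loose, upright in its stand: 13 mm thick (x), 76 mm wide (y), 75 mm tall, about 100 g, with a grip tab on top, 10 mm thick (x), 30 mm wide (y), rising 41 mm above the plate. The lowest 14 mm taper in by 3.5 mm on each face as a lead-in. Same either way round. Origin: centre of the bottom edge, which rests on the chamber floor when home.
- tab_medium (a point): Centre of the grip tab of the medium filler plate, 97 mm above its bottom edge (22 mm above the plate's top edge, 19 mm below the tab's top); axes as the plate: x through the thickness, y along the width, z up.
- slot_medium (a point): Middle of the slot floor in the white stand of the medium filler plate; the plate's bottom edge rests here. The stand is fixed, its slot 15 mm wide (x) by 84 mm long (y) and 44 mm deep; x across the slot, y along it, z up. The floor is 12 mm above the bench. Neighbouring stands are about 95 mm apart along x.
- filler_thick: The thick grey filler plate, loose, upright in its stand: 16 mm thick (x), 76 mm wide (y), 75 mm tall, about 120 g, with a grip tab on top, 10 mm thick (x), 30 mm wide (y), rising 41 mm above the plate. The lowest 14 mm taper in by 3.5 mm on each face as a lead-in. Same either way round. Origin: centre of the bottom edge, which rests on the chamber floor when home.
- tab_thick (a point): Centre of the grip tab of the thick filler plate, 97 mm above its bottom edge (22 mm above the plate's top edge, 19 mm below the tab's top); axes as the plate: x through the thickness, y along the width, z up.
- slot_thick (a point): Middle of the slot floor in the white stand of the thick filler plate; the plate's bottom edge rests here. The stand is fixed, its slot 18 mm wide (x) by 84 mm long (y) and 44 mm deep; x across the slot, y along it, z up. The floor is 12 mm above the bench. Neighbouring stands are about 95 mm apart along x.
- gel_comb: White gel comb lying flat, 95 x 60 x 4 mm. Bystander: leave where it is. Origin: centre of its underside.
- well_plate: Green 96-well plate in a dark purple holder, 128 x 86 x 38 mm. Bystander: leave where it is. Origin: centre of its underside.
- pipette: Yellow hand pipette lying on its side, about 245 mm long, 34 mm thick. Bystander: leave where it is. Origin: centre of its underside.
- tip_box: Blue pipette-tip box with a clear lid, 118 x 82 x 75 mm. Bystander: leave where it is. Origin: centre of its underside.
- tube_rack: Dark purple rack of small tubes, 100 x 70 x 43 mm. Bystander: leave where it is. Origin: centre of its underside.
- notebook: Grey spiral notebook, 105 x 150 x 13 mm. Bystander: leave where it is. Origin: centre of its underside.
There are look-alikes about, which are no part of the job. What is shaped like the filler_medium but pink is not meant.

How it is judged:
At the end, for the whole second after the job is handed in: One plate is home in the gap (bottom within 3.5 mm of the chamber floor, centre within 3 mm of lying against the front plate and 10 mm of mid-width, tilt < 0.06 rad), clamped on the front plate with > 1.5 N; the others are in their own stands (within 10 mm, tilt < 0.10 rad); all at rest ((((z of filler_thin in the frame of chamber between 0.004 and 0.0115 m and x of filler_thin in the frame of chamber between -0.048 and -0.042 m and y of filler_thin in the frame of chamber between -0.01 and 0.01 m and angle between filler_thin's own z axis and vertical below 0.06 rad and contact force between filler_thin and front_plate above 1.5 N and linear speed of filler_thin below 0.01 m/s) and (distance between filler_medium and slot_medium below 0.01 m and angle between filler_medium's own z axis and vertical below 0.1 rad and linear speed of filler_medium below 0.01 m/s) and (distance between filler_thick and slot_thick below 0.01 m and angle between filler_thick's own z axis and vertical below 0.1 rad and linear speed of filler_thick below 0.01 m/s)) or ((z of filler_medium in the frame of chamber between 0.004 and 0.0115 m and x of filler_medium in the frame of chamber between -0.0465 and -0.0405 m and y of filler_medium in the frame of chamber between -0.01 and 0.01 m and angle between filler_medium's own z axis and vertical below 0.06 rad and contact force between filler_medium and front_plate above 1.5 N and linear speed of filler_medium below 0.01 m/s) and (distance between filler_thin and slot_thin below 0.01 m and angle between filler_thin's own z axis and vertical below 0.1 rad and linear speed of filler_thin below 0.01 m/s) and (distance between filler_thick and slot_thick below 0.01 m and angle between filler_thick's own z axis and vertical below 0.1 rad and linear speed of filler_thick below 0.01 m/s)) or ((z of filler_thick in the frame of chamber between 0.004 and 0.0115 m and x of filler_thick in the frame of chamber between -0.045 and -0.039 m and y of filler_thick in the frame of chamber between -0.01 and 0.01 m and angle between filler_thick's own z axis and vertical below 0.06 rad and contact force between filler_thick and front_plate above 1.5 N and linear speed of filler_thick below 0.01 m/s) and (distance between filler_thin and slot_thin below 0.01 m and angle between filler_thin's own z axis and vertical below 0.1 rad and linear speed of filler_thin below 0.01 m/s) and (distance between filler_medium and slot_medium below 0.01 m and angle between filler_medium's own z axis and vertical below 0.1 rad and linear speed of filler_medium below 0.01 m/s)))); the robot touches nothing.
It fails at once if a filler plate is pushed on the chamber or its front plate with more than 60 N (contact force between any of filler_thin, filler_medium, filler_thick and chamber above 60 N).
It fails at once if a bystander on the bench is moved by more than 30 mm (distance of any of gel_comb, well_plate, pipette, tip_box, tube_rack, notebook from where it was at the start of the episode above 0.03 m).
It also fails if it takes over 72 s, if anything falls off the work surface, if the arm or the gripper's body presses on something with over 40 N, if the wrist force passes 120 N, or if a joint passes its speed limit or range.

## Working session

There is one attempt and no reset: what is moved stays moved. The work goes in short steps, Python scripts to look and compute and a shell command to move; the robot and the scene stay as the last step left them, time stands still between calls to the robot, and variables do not carry over. Pictures are saved under pics/ and viewed, and the job is handed in when it is done.

```bash
ls; mkdir -p pics; python3 - <<'E'
from plant import *
import cv2,json
s=get_state(); print(s)
for n in("top","side"):
    r=read_camera(n); print(n,r["vfov"],r["cx"],r["cy"],r["cam_to_world"], [k for k in r])
    cv2.imwrite(f"pics/{n}0.png",r["color"][:,:,::-1])
    for t in ["chamber","front_plate","gap_mouth","gap_floor","filler_thin","filler_medium","filler_thick","tab_thin","tab_medium","tab_thick","slot_thin","slot_medium","slot_thick"]:
        print(t,[(round(d["p"],2),[round(float(v),1) for v in d["location"]]) for d in place_of(t,n)][:4])
E
```

```text
pics
{'time': 0.0, 'qpos': array([ 1.00600069e+00,  2.87183318e-01,  1.57821125e+00, -8.09462391e-06,
        1.27860138e+00, -1.49998286e-01]), 'dq': array([ 0.00062168,  0.00048593, -0.00040472, -0.00149194, -0.00094404,
        0.00148617]), 'joint_efforts': array([-1.13840673e-03, -4.05950654e+01, -2.92640555e+01, -1.71813504e-04,
        5.63426118e-03, -9.94158228e-06]), 'eef_pos': array([0.2716594 , 0.61723036, 0.24691682]), 'tcp_rot': array([ 2.05913728e-01,  9.78569411e-01, -1.12707061e-03, -4.16750704e-04]), 'contact_force': array([ 0.56597476, -1.09289354, -0.22710803]), 'wrist_torque': array([ 0.01796389, -0.04315828,  0.01073563]), 'opening': 1.0011203659607264}
top 50.05663813359773 316.62008930549587 201.92191038709768 [[ 0.04669061  0.97809963 -0.2028327   0.36556501]
 [-0.9989014   0.04653042 -0.00556088  0.02921501]
 [ 0.0039988   0.20286951  0.97919762  1.01003635]
 [ 0.          0.          0.          1.        ]] ['color', 'vfov', 'cx', 'cy', 'cam_to_world']
chamber [(0.7, [244.6, 212.0])]
front_plate [(0.88, [242.1, 232.8]), (0.29, [322.5, 144.2])]
gap_mouth [(
[... 705 characters left out ...]
  0.92424597]
 [ 0.          0.          0.          1.        ]] ['color', 'vfov', 'cx', 'cy', 'cam_to_world']
chamber [(0.88, [295.0, 185.7])]
front_plate [(0.84, [276.9, 194.8])]
gap_mouth [(0.78, [271.6, 166.7]), (0.74, [255.8, 150.5])]
gap_floor [(0.91, [274.2, 192.3])]
filler_thin [(0.85, [378.4, 299.3]), (0.55, [228.8, 224.3])]
filler_medium [(0.79, [441.1, 249.6])]
filler_thick [(0.89, [412.6, 276.8])]
tab_thin []
tab_medium [(0.78, [439.3, 317.4]), (0.76, [447.0, 222.7])]
tab_thick [(0.83, [418.3, 249.3])]
slot_thin [(0.74, [377.6, 299.6]), (0.38, [230.1, 223.3]), (0.24, [203.7, 172.8])]
slot_medium [(0.71, [439.8, 250.1])]
slot_thick [(0.83, [410.2, 277.8]), (0.33, [394.5, 196.6])]
```

```bash
python3 - <<'E'
import cv2
for n in("top","side"):
    im=cv2.imread(f"pics/{n}0.png"); cv2.imwrite(f"pics/{n}0b.png",cv2.resize(im,(800,500),interpolation=cv2.INTER_CUBIC))
E
```

```text
(no output)
```

View pics/top0.png

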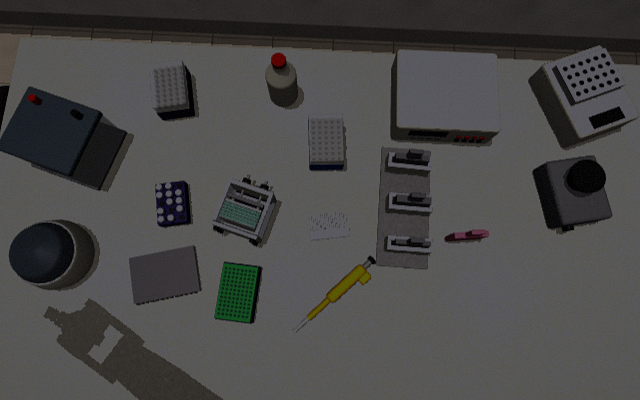

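View pics/side0.png

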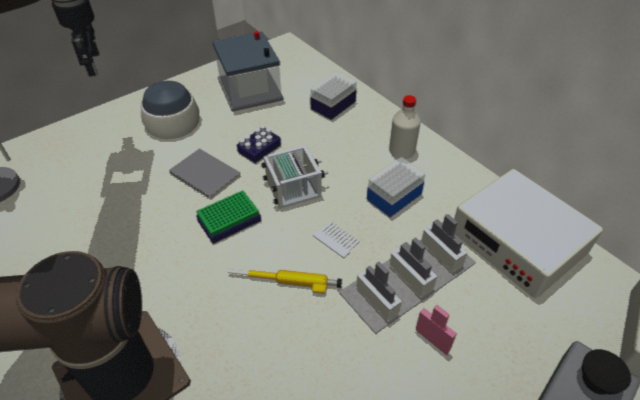

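Top view: the three grey plates stand in white stands at (409,247) thin, (406,206) thick and (404,165) medium. The pink look-alike lies at (465,236) and is excluded. The chamber is at (245,212), with its gap beside the front plate.

```bash
cat > h.py <<'E'
from plant import *
import numpy as np, cv2
from scipy.optimize import least_squares
from scipy.spatial.transform import Rotation as R
def proj(r,P):
    P=np.atleast_2d(P); T=np.linalg.inv(r["cam_to_world"]); c=P@T[:3,:3].T+T[:3,3]
    f=200/np.tan(np.radians(r["vfov"]/2)); return np.c_[r["cx"]+f*c[:,0]/-c[:,2], r["cy"]-f*c[:,1]/-c[:,2]]
def ray(r,uv):
    f=200/np.tan(np.radians(r["vfov"]/2)); d=np.array([(uv[0]-r["cx"])/f,-(uv[1]-r["cy"])/f,-1]); M=r["cam_to_world"]
    return M[:3,3],M[:3,:3]@d
def atz(r,uv,z):
    o,d=ray(r,uv); return o+d*(z-o[2])/d[2]
def tri(rs,uvs):
    return least_squares(lambda P:np.concatenate([(proj(r,P)[0]-uv) for r,uv in zip(rs,uvs)]),[.5,0,.05])
E
python3 - <<'E'
from h import *
rs={n:read_camera(n) for n in("top","side")}
np.set_printoptions(precision=4,suppress=True)
pts={"chamber":((244.6,212),(295,185.7),0),"gap_floor":((237.8,232.8),(274.2,192.3),.008),"gap_mouth":((233.1,225.1),(271.6,166.7),.083),
"thin":((409.8,247.4),(378.4,299.3),.012),"slot_thin":((401.7,245.2),(377.6,299.6),.012),"thick":((406.5,205.7),(412.6,276.8),.012),"medium":((404.2,164.9),(441.1,249.6),.012),"tab_thick":((413.8,196.2),(418.3,249.3),.109),"tab_medium":((414.4,153),(447,222.7),.109),"tab_thin":((417.8,242.6),None,.109)}
for k,(a,b,z) in pts.items():
    o=[atz(rs["top"],a,z)]
    if b:
        o.append(atz(rs["side"],b,z)); t=tri([rs["top"],rs["side"]],[a,b]); o+=[t.x,t.cost]
    print(k,*o)
for n in rs:
  im=rs[n]["color"][:,:,::-1].copy()
  for nm,(x0,y0,x1,y1) in {"top":dict(ch=(200,165,290,255),st=(370,135,500,275)),"side":dict(ch=(250,130,340,215),st=(335,200,480,360))}[n].items():
    c=im[y0:y1,x0:x1]; s=min(800/(x1-x0),600/(y1-y0)); cv2.imwrite(f"pics/{n}_{nm}.png",cv2.resize(np.clip(c*1.5,0,255).astype(np.uint8),None,fx=s,fy=s,interpolation=cv2.INTER_CUBIC)[:600,:800])
E
```

```text
chamber [0.542  0.2061 0.    ] [ 0.5437  0.1982 -0.    ] [ 0.5457  0.2064 -0.0085] 1.2131956561290778
gap_floor [0.4902 0.2166 0.008 ] [0.4856 0.2048 0.008 ] [ 0.4931  0.2194 -0.0091] 0.13776232172951328
gap_mouth [0.4973 0.2143 0.083 ] [0.4918 0.2155 0.083 ] [0.4953 0.2157 0.0813] 1.4217720804105842
thin [ 0.4745 -0.1871  0.012 ] [ 0.4799 -0.1816  0.012 ] [ 0.4743 -0.1854  0.0221] 0.18129323608049375
slot_thin [ 0.4788 -0.1682  0.012 ] [ 0.4782 -0.1811  0.012 ] [ 0.4836 -0.1732 -0.0045] 1.846586436259435
thick [ 0.5733 -0.179   0.012 ] [ 0.5746 -0.1855  0.012 ] [ 0.577  -0.1818  0.0046] 0.933527710379176
medium [ 0.674 -0.173  0.012] [ 0.676 -0.173  0.012] [ 0.6744 -0.1732  0.0132] 0.12550497098072844
tab_thick [ 0.5747 -0.1744  0.109 ] [ 0.5732 -0.1853  0.109 ] [ 0.5799 -0.1786  0.0958] 1.0092802858785281
tab_medium [ 0.6724 -0.1756  0.109 ] [ 0.6699 -0.173   0.109 ] [ 0.6702 -0.1743  0.1107] 0.5962296474562302
tab_thin [ 0.4748 -0.1829  0.109 ]
```

View pics/top_ch.png

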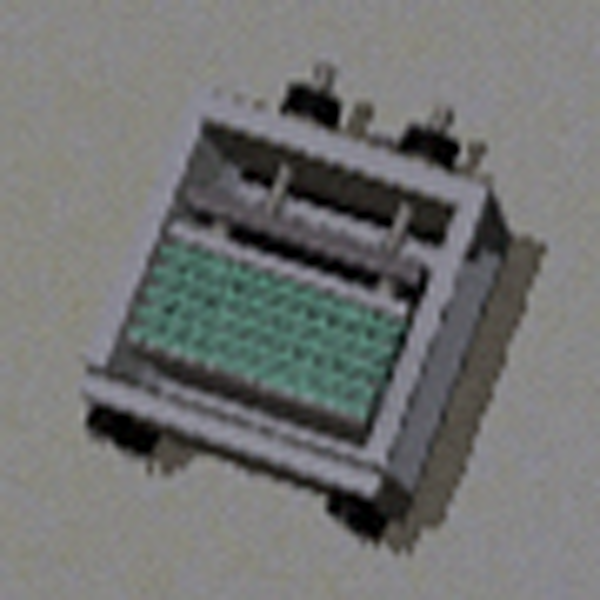

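View pics/top_st.png

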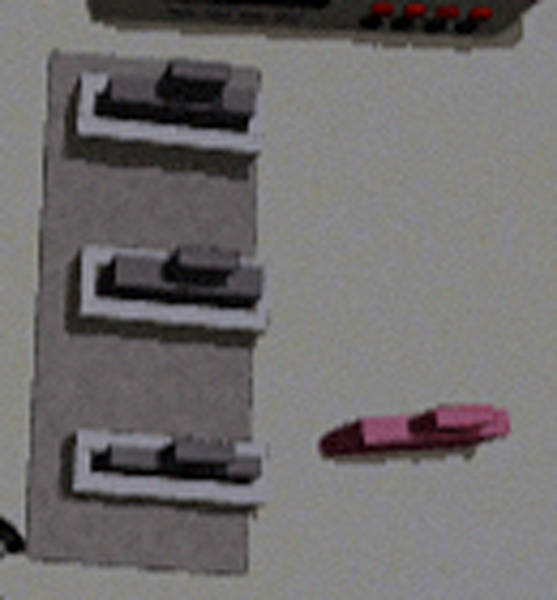

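View pics/side_ch.png

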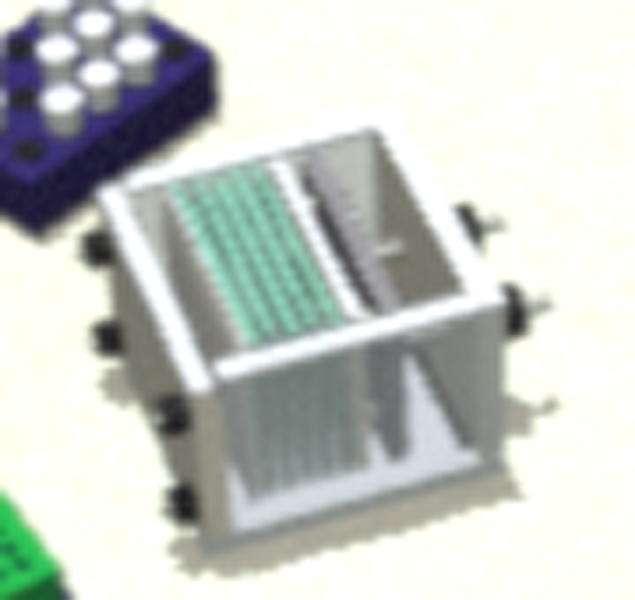

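View pics/side_st.png

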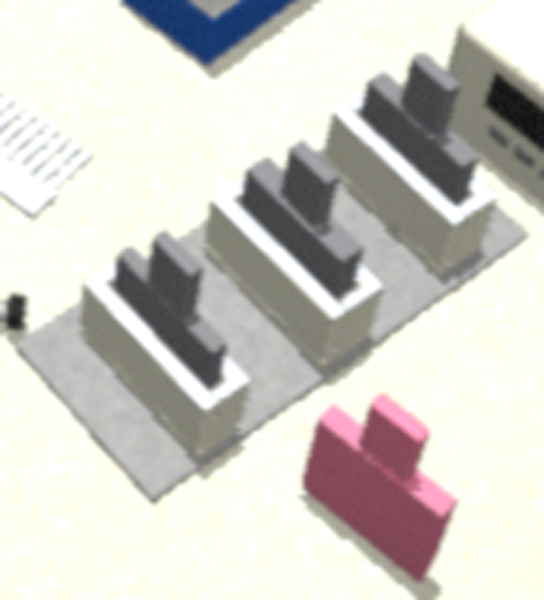

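Picks from the views: thin, thick and medium tabs at top pixels (418,243), (414,196) and (414,153). The front plate is at the lower-left of the chamber, with a dark gap before the green glass. Next I fit the chamber and plate poses from the visible corners.

```bash
python3 - <<'E'
from h import *
import plant; print([k for k in dir(plant) if not k.startswith('__')])
np.set_printoptions(precision=4,suppress=True)
rs={n:read_camera(n) for n in("top","side")}
print(rs["top"]["color"].mean())
T=lambda u,v:(200+u/6.667,165+v/6.667)
S=lambda u,v:(250+u/7.059,130+v/7.059)
obs=[("top",T(205,95),'b',53,83),("top",T(492,185),'b',-53,83),("top",T(85,392),'f',53,80),("top",T(383,492),'f',-53,80),
("side",S(375,128),'b',53,83),("side",S(503,295),'b',-53,83),("side",S(100,190),'f',53,80),("side",S(205,390),'f',-53,80),("side",S(205,548),'f',-53,0),("side",S(500,465),'b',-53,0)]
def P(p,o):
    X={'f':p[3],'b':p[4]}[o[2]]; c,s=np.cos(p[2]),np.sin(p[2]); Y=o[3]/1e3
    return [p[0]+c*X-s*Y,p[1]+s*X+c*Y,o[4]/1e3]
for xs in ((-.060,.050),(-.055,.055),(-.060,.055)):
  f=lambda q:np.concatenate([proj(rs[o[0]],P(list(q[:3])+list(xs),o))[0]-o[1] for o in obs])
  r=least_squares(f,[.545,.2,-.4]); print(xs,r.x,np.degrees(r.x[2]),r.cost); print(r.fun.reshape(-1,2).round(1).tolist())
# thin/thick/medium tab detections repeated
for t in("tab_thin","tab_thick","tab_medium","gap_mouth","gap_floor","front_plate","chamber"):
  for n in rs: print(t,n,[(round(d["p"],2),np.round(d["location"],1).tolist()) for d in place_of(t,n)][:3])
E
```

```text
['Unreachable', 'get_state', 'place_of', 'read_camera', 'sign_off', 'tip_extent', 'trace']
72.2450390625
(-0.06, 0.05) [ 0.5401  0.1929 -0.2702] -15.483837178210235 15.039846582114247
[[-0.9, -1.1], [0.8, -0.1], [-0.3, 0.9], [0.6, 1.0], [2.1, -3.7], [0.3, 0.1], [-1.2, -0.1], [-1.7, 0.4], [0.4, 1.3], [0.8, 0.3]]
(-0.055, 0.055) [ 0.5353  0.1943 -0.2702] -15.483837169784442 15.03984658211409
[[-0.9, -1.1], [0.8, -0.1], [-0.3, 0.9], [0.6, 1.0], [2.1, -3.7], [0.3, 0.1], [-1.2, -0.1], [-1.7, 0.4], [0.4, 1.3], [0.8, 0.3]]
(-0.06, 0.055) [ 0.5378  0.1937 -0.2674] -15.32020879970562 30.508122262664273
[[-0.6, -2.1], [1.2, -1.3], [-0.6, 2.0], [0.3, 2.0], [2.9, -4.0], [1.3, -0.2], [-2.2, 0.2], [-2.6, 0.7], [-0.5, 1.6], [1.8, -0.1]]
tab_thin top [(0.84, [418.2, 241.1]), (0.28, [407.4, 205.9])]
tab_thin side [(0.56, [379.3, 270.8]), (0.55, [393.8, 196.4]), (0.53, [295.7, 186.1])]
tab_thick top [(0.73, [406.4, 247.5]), (0.61, [415.2, 196.1])]
tab_thick side [(0.69, [416.3, 249.4]), (0.42, [297.1, 187.4])]
tab_medium top [(0.97, [413.0, 152.9]), (0.78, [472.1, 231.4])]
tab_medium side [(0.94, [439.6, 318.1]), (0.86, [448.8, 225.3]), (0.51, [440.7, 248.4])]
gap_mouth top [(0.65, [231.5, 222.5])]
gap_mouth side [(0.7, [276.0, 164.6])]
gap_floor top [(0.72, [236.9, 232.5]), (0.63, [402.2, 244.0]), (0.4, [416.2, 154.8])]
gap_floor side [(0.84, [277.0, 188.2])]
front_plate top [(0.56, [244.9, 232.0])]
front_plate side [(0.7, [276.1, 193.6]), (0.25, [438.9, 249.7])]
chamber top [(0.58, [246.7, 214.0])]
chamber side [(0.64, [294.3, 186.3]), (0.52, [338.5, 240.0])]
```

```bash
cat >> h.py <<'E'
def ch2w(p,q):
    q=np.atleast_2d(q).astype(float); c,s=np.cos(p[2]),np.sin(p[2])
    return np.c_[p[0]+c*q[:,0]-s*q[:,1],p[1]+s*q[:,0]+c*q[:,1],q[:,2]]
def crop(r,x0,y0,x1,y1,segs,fn,gain=1.5):
    s=min(800/(x1-x0),600/(y1-y0)); im=cv2.resize(r["color"][y0:y1,x0:x1,::-1],None,fx=s,fy=s,interpolation=cv2.INTER_CUBIC)
    im=np.clip(im*gain,0,255).astype(np.uint8)
    for a,b,c in segs:
        q=proj(r,[a,b]); q=((q+.5-[x0,y0])*s).round().astype(int)
        cv2.line(im,tuple(map(int,q[0])),tuple(map(int,q[1])),c,1,cv2.LINE_AA)
    cv2.imwrite(fn,im)
def box(p,x0,x1,y0,y1,z0,z1,c):
    import itertools
    v=[ch2w(p,[x,y,z])[0] for x in(x0,x1) for y in(y0,y1) for z in(z0,z1)]
    return [(v[i],v[j],c) for i in range(8) for j in range(i+1,8) if bin(i^j).count("1")==1]
E
python3 - <<'E'
from h import *
p=[.5353,.1943,-.2702]
sg=box(p,-.055,.055,-.053,.053,0,.083,(0,0,255))+box(p,-.06,-.05,-.053,.053,0,.08,(255,0,0))
crop(read_camera("top"),195,165,295,250,sg,"pics/t1.png")
crop(read_camera("side"),250,130,340,215,sg,"pics/s1.png",1)
E
```

```text
(no output)
```

View pics/t1.png

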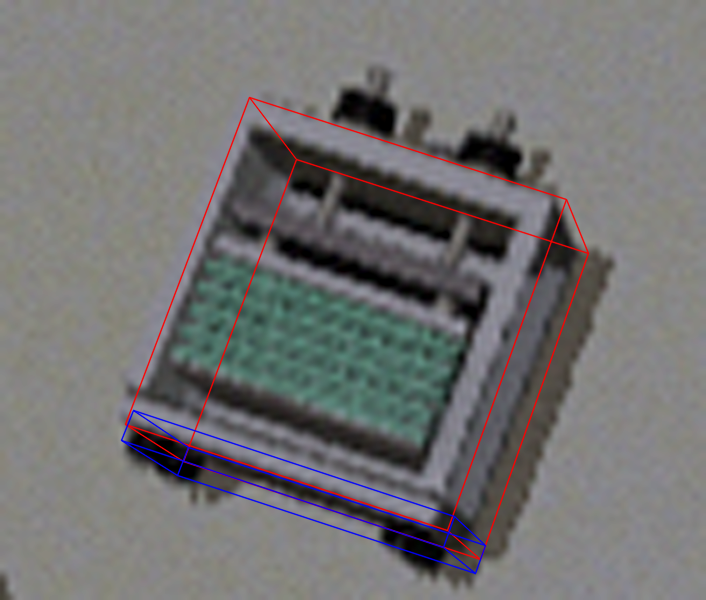

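View pics/s1.png

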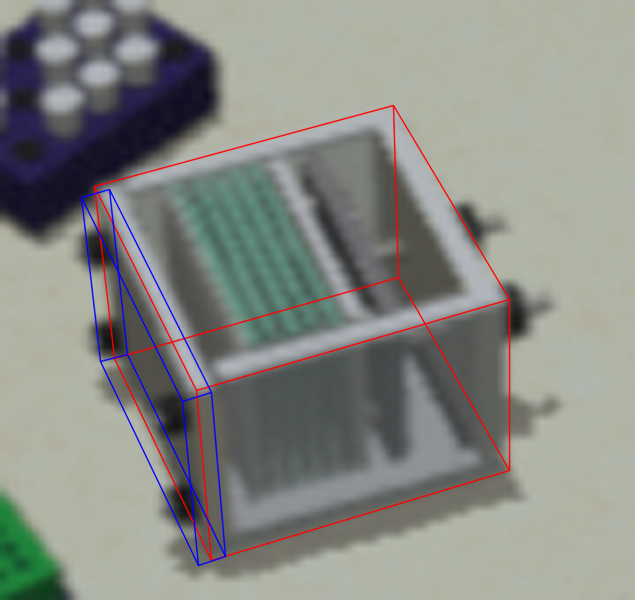

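```bash
python3 - <<'E'
from h import *
np.set_printoptions(precision=4,suppress=True)
rs={n:read_camera(n) for n in("top","side")}
T=lambda u,v:(195+u/7.059-.5,165+v/7.059-.5)
S=lambda u,v:(250+u/7.059-.5,130+v/7.059-.5)
obs=[("top",T(254,104),'b',1,83),("top",T(560,200),'b',-1,83),("top",T(128,423),'f',1,80),("top",T(448,530),'f',-1,80),
("side",S(377,125),'b',1,83),("side",S(503,297),'b',-1,83),("side",S(96,190),'f',1,80),("side",S(193,392),'f',-1,80),("side",S(205,552),'f',-1,0),("side",S(503,467),'b',-1,0)]
def P(q,o):
    X={'f':-.06,'b':.05}[o[2]]+(q[4] if o[2]=='b' else 0); return ch2w(q,[X,o[3]*q[3],o[4]/1e3])
f=lambda q:np.concatenate([proj(rs[o[0]],P(q,o))[0]-o[1] for o in obs])
for sel in ("both","top","side"):
  ff=lambda q:np.r_[np.concatenate([proj(rs[o[0]],P(q,o))[0]-o[1] for o in obs if sel in("both",o[0])]),(q[3]-.053)*300,q[4]*300]
  r=least_squares(ff,[.545,.2,-.4,.053,0]); print(sel,r.x,np.degrees(r.x[2]),r.cost); print(r.fun[:-2].reshape(-1,2).round(1).tolist())
  if sel=="both": p=r.x
y=.0415
sg=box(p,-.06,.05+p[4],-p[3],p[3],0,.083,(0,0,255))+box(p,-.06,-.05,-.053,.053,0,.08,(255,0,0))
sg+=[(ch2w(p,[-.05+g,-y,.083])[0],ch2w(p,[-.05+g,y,.083])[0],c) for g,c in((.0069,(0,255,255)),(.0099,(0,255,0)),(.0129,(255,0,255)),(.0156,(255,255,255)))]
crop(rs["top"],210,195,270,240,sg,"pics/t2.png")
crop(rs["side"],250,130,340,215,sg,"pics/s2.png",1)
E
```

```text
both [ 0.54    0.1932 -0.2712  0.0515 -0.0021] -15.536397316837748 5.7279312344321776
[[-0.4, 0.1], [-0.2, 0.6], [0.4, 0.5], [-0.7, 0.0], [1.6, -2.2], [-0.4, 0.2], [-0.1, 0.7], [0.1, 0.2], [0.6, 0.7], [-0.3, 0.3]]
top [ 0.5403  0.1928 -0.2712  0.0521 -0.0013] -15.537564352745532 0.4823896269716686
[[-0.4, -0.5], [0.3, 0.2], [0.3, 0.3], [-0.3, -0.0]]
side [ 0.5395  0.1934 -0.2677  0.051  -0.0022] -15.339092067363518 4.710116972377124
[[1.3, -2.1], [-0.7, 0.0], [-0.3, 1.0], [-0.1, 0.1], [0.4, 0.7], [-0.6, 0.1]]
```

View pics/t2.png

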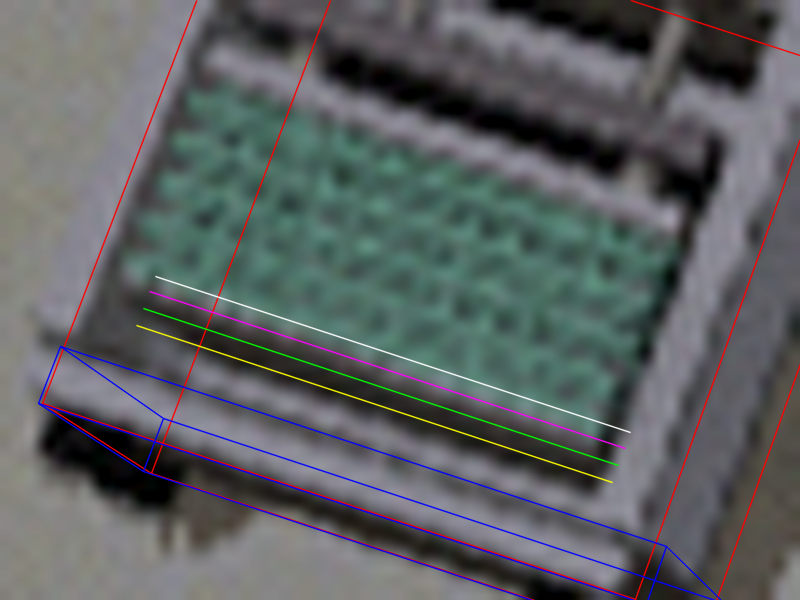

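View pics/s2.png

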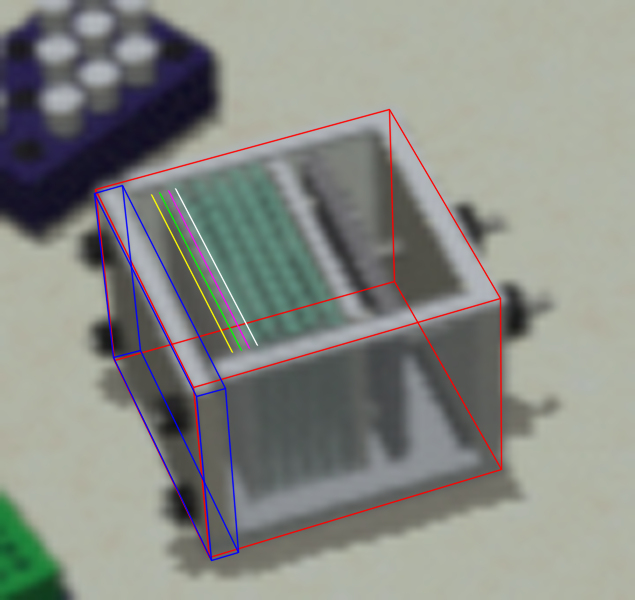

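```bash
python3 - <<'E'
from h import *
rs={n:read_camera(n) for n in("top","side")}
pl={"thin":(.4747,-.181,.010),"thick":(.574,-.179,.016),"medium":(.672,-.174,.013)}
for yaw in (-4,):
  sg=[]
  for k,(x,y,t) in pl.items():
    p=[x,y,np.radians(yaw)]
    sg+=box(p,-t/2,t/2,-.038,.038,.07,.087,(0,0,255))+box(p,-.005,.005,-.015,.015,.087,.128,(0,255,0))
  crop(rs["top"],375,140,440,260,sg,"pics/t3.png",2)
  crop(rs["side"],350,205,475,330,sg,"pics/s3.png",1.3)
E
```

```text
(no output)
```

View pics/t3.png

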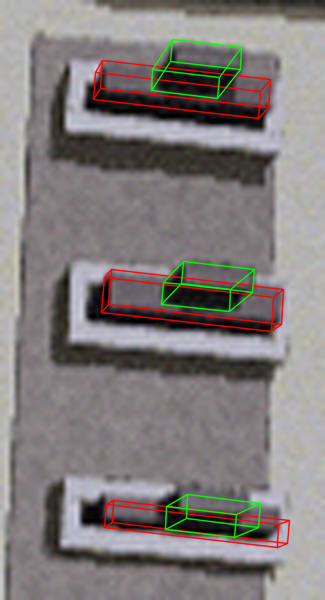

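View pics/s3.png

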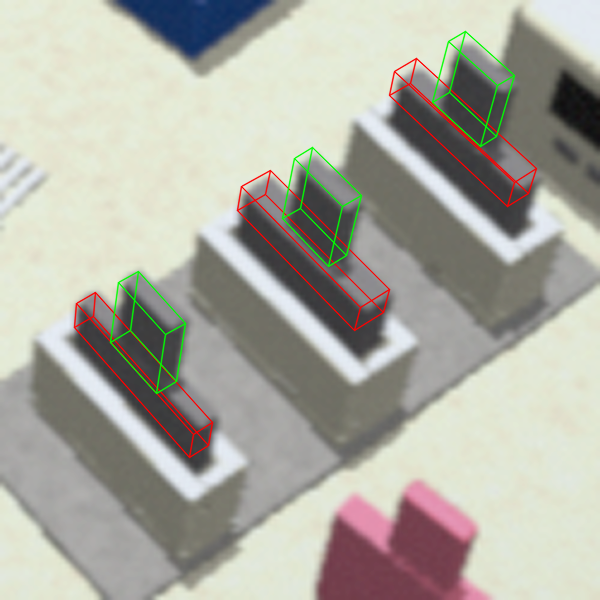

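```bash
python3 - <<'E'
from h import *
rs={n:read_camera(n) for n in("top","side")}
crop(rs["top"],385,145,435,170,[],"pics/tm.png",2.5)
crop(rs["top"],385,230,435,260,[],"pics/tt.png",2.5)
crop(rs["top"],385,188,435,215,[],"pics/tk.png",2.5)
crop(rs["side"],420,205,475,260,[],"pics/sm.png",1.5)
E
```

```text
(no output)
```

View pics/tm.png

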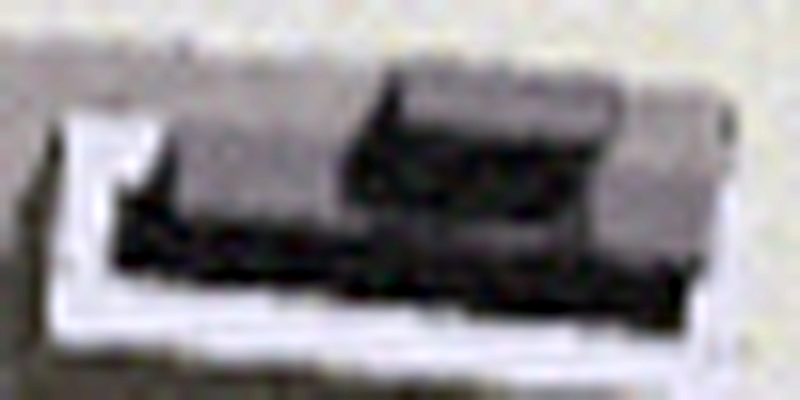

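View pics/tt.png

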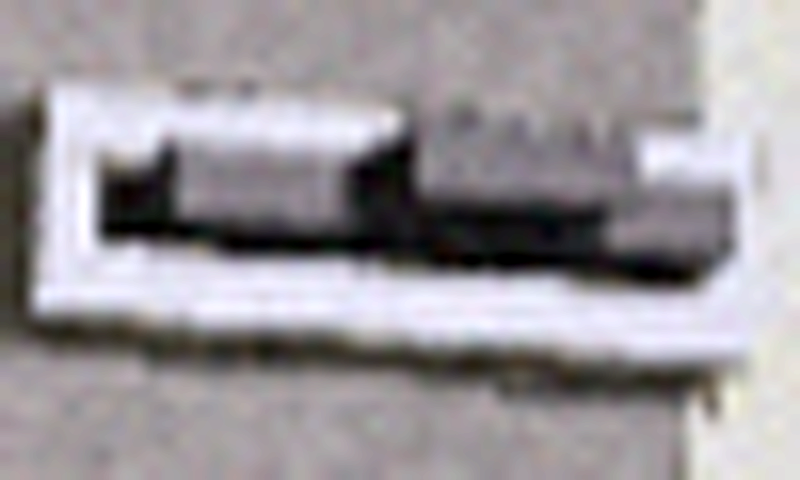

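View pics/tk.png

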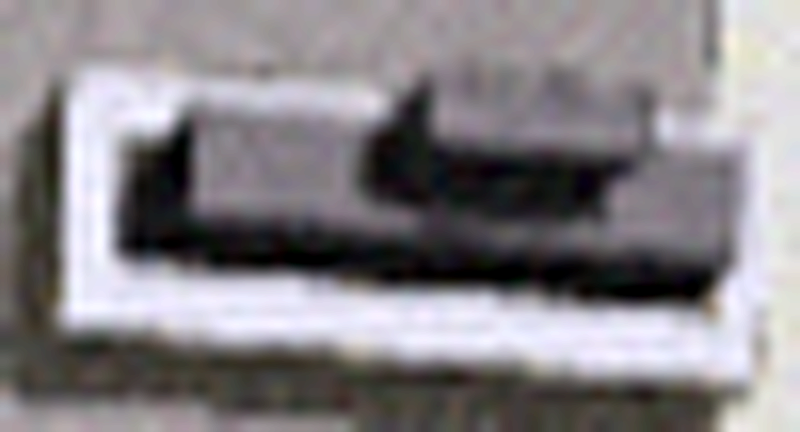

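View pics/sm.png

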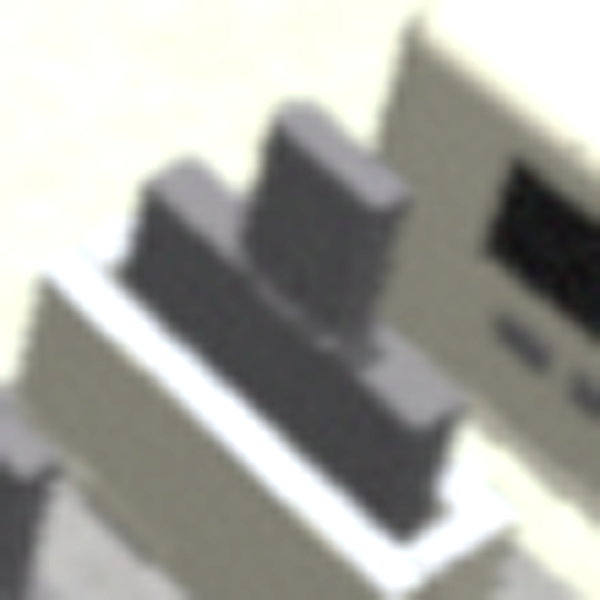

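```bash
python3 - <<'E'
from h import *
rs={n:read_camera(n) for n in("top","side")}
np.set_printoptions(precision=4,suppress=True)
def fit(name,t,x0,y0,top,side):
    L=[]
    for k,(u,v) in top.items(): L.append(("top",k,(x0+u/16-.5,y0+v/16-.5)))
    for k,(u,v) in side.items(): L.append(("side",k,(420+u/10.909-.5,205+v/10.909-.5)))
    def W(p,k):
        hx,hy,z=(.005,.015,.128) if k[0]=='t' else (t/2,.038,.087)
        return ch2w(p,[-hx if k[1]=='n' else hx, hy if k[2]=='l' else -hy, z])
    f=lambda p:np.concatenate([proj(rs[c],W(p,k))[0]-uv for c,k,uv in L])
    r=least_squares(f,[.55,-.18,0]); print(name,r.x,np.degrees(r.x[2]),r.cost,r.fun.reshape(-1,2).round(1).tolist())
m=dict(tfl=(395,70),tnl=(405,120),tnr=(605,140),tfr=(615,90),pfl=(175,135),pnl=(178,215),pnr=(700,258),pfr=(722,180))
ms=dict(tfl=(300,100),tnl=(278,122),tnr=(388,205),tfr=(408,188),pnl=(150,188),pfl=(190,160),pnr=(415,420),pfr=(455,400))
fit("med",.013,385,145,m,ms); fit("med top",.013,385,145,m,{}); fit("med side",.013,385,145,{},ms)
fit("thin",.010,385,230,dict(tnl=(418,185),tnr=(632,205),tfl=(415,120),pnl=(180,215),pfl=(175,145),pnr=(715,262),pfr=(735,190)),{})
fit("thick",.016,385,188,dict(tnl=(435,140),tnr=(645,155),tfl=(435,80),tfr=(650,95),pfl=(192,112),pnl=(200,210),pnr=(730,250),pfr=(742,150)),{})
s=get_state(); print(s["eef_pos"],R.from_quat(s["tcp_rot"]).as_matrix(),tip_extent,s["time"])
E
```

```text
med [ 0.6705 -0.177  -0.0479] -2.745443245324563 11.87969140359963 [[1.0, -0.6], [0.2, 0.6], [1.6, 0.7], [1.2, -0.6], [0.7, -0.3], [0.2, 0.1], [1.3, 0.6], [0.2, -0.1], [-0.1, -1.5], [-1.6, -1.4], [-1.2, 0.1], [0.4, -0.5], [-1.3, -1.1], [-0.5, -1.2], [0.0, 0.5], [0.8, -0.6]]
med top [ 0.6705 -0.1753 -0.0409] -2.342734577771833 2.1206450253675255 [[0.2, -0.6], [-0.6, 0.6], [0.8, 0.6], [0.3, -0.7], [-0.1, -0.3], [-0.6, 0.2], [0.6, 0.4], [-0.6, -0.2]]
med side [ 0.6698 -0.1789 -0.0561] -3.216784033487782 4.588557571149965 [[0.4, -0.8], [-1.1, -0.7], [-0.8, 0.8], [0.9, 0.2], [-0.8, -0.5], [-0.0, -0.6], [0.4, 1.2], [1.2, 0.2]]
thin [ 0.4783 -0.1773 -0.0365] -2.0915817059155373 1.6198841654473557 [[-0.7, 0.5], [0.5, 0.5], [-0.3, -0.2], [-0.6, -0.1], [-0.1, -0.3], [1.2, -0.1], [0.1, -0.2]]
thick [ 0.5739 -0.1793 -0.0252] -1.4438315354896138 1.8039526331983573 [[-0.7, 0.3], [0.4, 0.4], [-0.6, -0.5], [0.2, -0.5], [0.2, -0.4], [-0.6, 0.5], [0.8, 0.5], [0.2, -0.3]]
[0.272  0.6177 0.2483] [[-0.9152  0.403   0.    ]
 [ 0.403   0.9152 -0.0001]
 [-0.     -0.     -1.    ]] 0.017 2.8
```

```bash
cat > plan.py <<'E'
# plan.py x y z yaw_deg(of tool y axis) [grip] : print rounded rows, no motion
import sys; from h import *
x,y,z,yaw=map(float,sys.argv[1:5]); g=float(sys.argv[5]) if len(sys.argv)>5 else 0.2; vmax=float(sys.argv[6]) if len(sys.argv)>6 else 4.8
s=get_state(); p=s["eef_pos"]; M=R.from_quat(s["tcp_rot"]).as_matrix()
print("t",round(s["time"],2),"at",p.round(4),"yaw",round(np.degrees(np.arctan2(M[1,1],M[0,1])),2),"tilt",M[:2,2].round(4),"F",s["contact_force"].round(1),"op",round(s["opening"],3))
a=np.radians(yaw); yt=np.array([np.cos(a),np.sin(a),0]); zt=np.array([0,0,-1.]); T=np.c_[np.cross(yt,zt),yt,zt]
rv=R.from_matrix(M.T@T).as_rotvec(); d=np.array([x,y,z])-p
n=max(1,int(np.ceil(max(np.abs(rv)*180/np.pi)/8.4)),int(np.ceil(np.linalg.norm(d)*100/vmax)))
cp,cM=p.copy(),M.copy(); rows=[]
for i in range(n):
    tgt=p+d*(i+1)/n; Mt=M@R.from_rotvec(rv*(i+1)/n).as_matrix()
    t=np.round(cM.T@(tgt-cp)*100,2); w=np.round(np.degrees(R.from_matrix(cM.T@Mt).as_rotvec()),1)
    rows.append([g]+[float(v)+0 for v in t]+[float(v)+0 for v in w])
    cp=cp+cM@t/100; cM=cM@R.from_rotvec(np.radians(w)).as_matrix()
for i in range(0,n,5): print(str(rows[i:i+5]).replace(" ",""))
E
python3 plan.py .6705 -.176 .20 -2.4
```

```text
t 2.8 at [0.272  0.6177 0.2483] yaw 66.23 tilt [ 0.     -0.0001] F [-0.2  0.4  0.8] op 1.002
[[0.2,-3.6,-2.98,0.25,0.0,0.0,3.6],[0.2,-3.79,-2.74,0.26,0.0,0.0,3.6],[0.2,-3.94,-2.51,0.25,0.0,0.0,3.6],[0.2,-4.1,-2.25,0.26,0.0,0.0,3.6],[0.2,-4.23,-1.99,0.25,0.0,0.0,3.7]]
[[0.2,-4.35,-1.71,0.26,0.0,0.0,3.6],[0.2,-4.45,-1.43,0.25,0.0,0.0,3.6],[0.2,-4.53,-1.15,0.26,0.0,0.0,3.6],[0.2,-4.59,-0.87,0.25,0.0,0.0,3.6],[0.2,-4.64,-0.58,0.25,0.0,0.0,3.6]]
[[0.2,-4.67,-0.28,0.26,0.0,0.0,3.6],[0.2,-4.67,0.01,0.25,0.0,0.0,3.6],[0.2,-4.67,0.31,0.26,0.0,0.0,3.7],[0.2,-4.63,0.6,0.25,0.0,0.0,3.6],[0.2,-4.59,0.89,0.26,0.0,0.0,3.6]]
[[0.2,-4.52,1.18,0.25,0.0,0.0,3.6],[0.2,-4.44,1.47,0.26,0.0,0.0,3.6],[0.2,-4.34,1.73,0.25,0.0,0.0,3.6],[0.2,-4.23,2.01,0.26,0.0,0.0,3.6]]
```

```bash
python3 -m crank '[[0.2,-3.6,-3,0.25,0,0,3.6],[0.2,-3.8,-2.7,0.25,0,0,3.6],[0.2,-3.9,-2.5,0.25,0,0,3.6],[0.2,-4.1,-2.3,0.25,0,0,3.6],[0.2,-4.2,-2,0.25,0,0,3.7]]' 40
python3 -m crank '[[0.2,-4.3,-1.7,0.25,0,0,3.6],[0.2,-4.4,-1.4,0.25,0,0,3.6],[0.2,-4.5,-1.2,0.25,0,0,3.6],[0.2,-4.6,-0.9,0.25,0,0,3.6],[0.2,-4.6,-0.6,0.25,0,0,3.6]]'
python3 -m crank '[[0.2,-4.7,-0.3,0.25,0,0,3.6],[0.2,-4.7,0,0.25,0,0,3.6],[0.2,-4.7,0.3,0.25,0,0,3.7],[0.2,-4.6,0.6,0.25,0,0,3.6],[0.2,-4.6,0.9,0.25,0,0,3.6]]'
python3 -m crank '[[0.2,-4.5,1.2,0.25,0,0,3.6],[0.2,-4.4,1.5,0.25,0,0,3.6],[0.2,-4.3,1.7,0.25,0,0,3.6],[0.2,-4.2,2,0.25,0,0,3.6],[0.2,0,0,0,0,0,0]]'
python3 plan.py .6705 -.176 .15 -2.4
python3 - <<'E'
from h import *
crop(read_camera("top"),370,120,450,180,[],"pics/t4.png",2)
crop(read_camera("side"),410,140,490,260,[],"pics/s4.png",1.3)
E
```

```text
time: 3.3
eef_pos: [0.3766, 0.4073, 0.2359]
tcp_rot: [0.358, 0.934, 0.0, 0.0]
contact_force: [0.4, 0.3, 0.5]
opening: 0.398
time: 3.8
eef_pos: [0.48, 0.1992, 0.2237]
tcp_rot: [0.5, 0.866, 0.0, 0.0]
contact_force: [0.2, 0.0, 0.4]
opening: 0.398
time: 4.3
eef_pos: [0.585, -0.0106, 0.2111]
tcp_rot: [0.63, 0.776, 0.0, 0.0]
contact_force: [1.0, 1.2, 0.8]
opening: 0.403
time: 4.8
eef_pos: [0.6693, -0.18, 0.1998]
tcp_rot: [0.724, 0.69, -0.0, 0.001]
contact_force: [0.2, 0.3, -0.3]
opening: 0.401
t 4.8 at [ 0.6693 -0.18    0.1998] yaw -2.7 tilt [ 0.0003 -0.0016] F [ 0.2  0.3 -0.3] op 0.401
[[0.2,0.2,0.05,2.49,0.0,0.0,-0.2],[0.2,0.21,0.05,2.49,0.0,0.1,-0.1]]
```

View pics/t4.png

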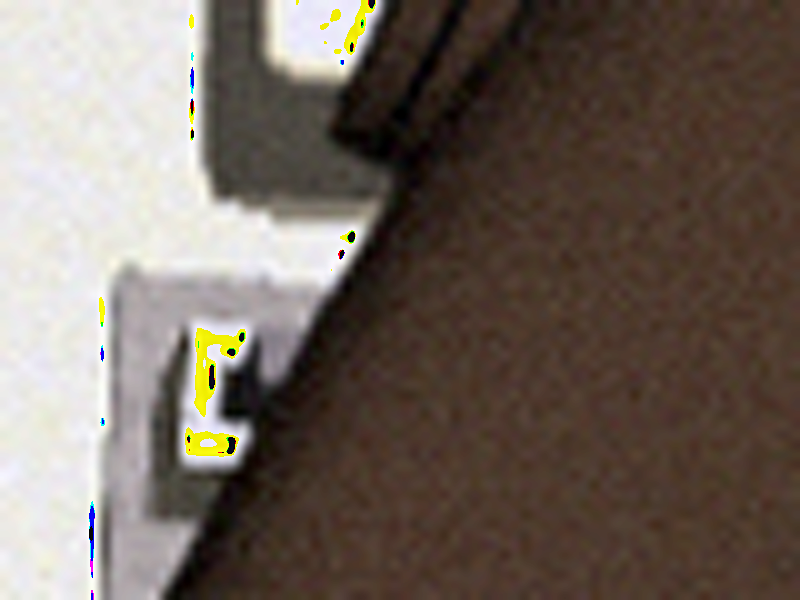

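View pics/s4.png

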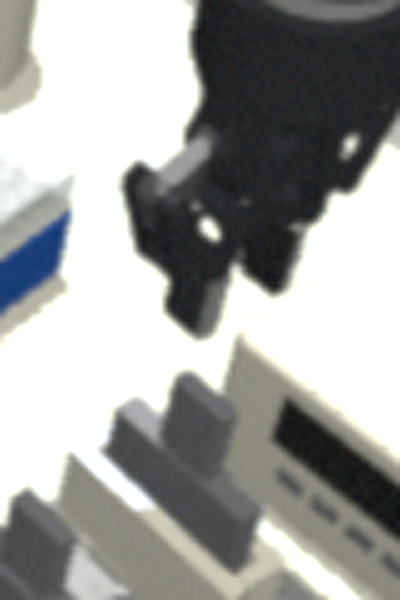

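The arm hides the tab in the top view. The side view shows the jaws straddling the medium tab, which is at about (200,420) in the crop. I descend and close.

```bash
python3 -m crank '[[0.2,0.2,0.1,3,0,0,-0.2],[0.2,0.2,0,3,0,0,-0.1],[0.2,0,0,3,0,0,0],[0.2,0,0,0,0,0,0]]'
python3 -m crank '[[1,0,0,0,0,0,0],[1,0,0,0,0,0,0],[1,0,0,0,0,0,0],[1,0,0,0,0,0,0]]' 40
python3 plan.py .6705 -.176 .11 -2.4
python3 - <<'E'
from h import *
s=get_state();print(s["wrist_torque"])
crop(read_camera("side"),410,140,490,260,[],"pics/s5.png",1.3)
E
```

```text
time: 5.3
eef_pos: [0.6657, -0.1673, 0.1054]
tcp_rot: [0.719, 0.695, -0.002, -0.005]
contact_force: [-1.4, 0.9, -1.0]
opening: 0.402
time: 5.7
eef_pos: [0.6709, -0.1708, 0.1133]
tcp_rot: [0.72, 0.694, 0.001, 0.002]
contact_force: [2.3, 0.3, 0.6]
opening: 0.104
t 5.7 at [ 0.6709 -0.1708  0.1133] yaw -2.08 tilt [ 0.0048 -0.0013] F [2.3 0.3 0.6] op 0.104
[[0.2,-0.52,-0.03,0.33,0.3,0.1,0.3]]
[ 0.17107191 -0.27973943  0.03379708]
```

View pics/s5.png

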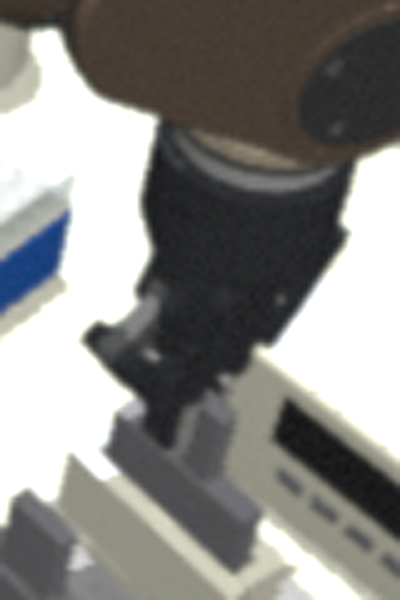

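Gripped: the opening of 0.10 (about 9 mm) matches the tab. The pads sit about 6 mm to the +y side of the tab centre. I lift.

```bash
python3 -m crank '[[1,0,0,-1,0,0,0],[1,0,0,-2.5,0,0,0],[1,0,0,-4,0,0,0],[1,0,0,-4,0,0,0],[1,0,0,-1,0,0,0]]'
python3 - <<'E'
from h import *
M=ch2w([.540,.193,np.radians(-15.5)],[-.0435,0,0]); print(M)
E
python3 plan.py .50 .211 .235 -15.5 1
```

```text
time: 6.25
eef_pos: [0.6712, -0.1716, 0.2428]
tcp_rot: [0.72, 0.694, 0.001, 0.004]
contact_force: [0.8, -0.3, 0.6]
opening: 0.112
[[0.49808208 0.20462487 0.        ]]
t 6.25 at [ 0.6712 -0.1716  0.2428] yaw -2.05 tilt [ 0.0081 -0.0042] F [ 0.8 -0.3  0.6] op 0.112
[[1.0,4.18,-2.05,0.05,0.1,0.0,1.5],[1.0,4.13,-2.17,0.06,0.0,0.0,1.5],[1.0,4.06,-2.27,0.06,0.1,0.1,1.5],[1.0,4.01,-2.37,0.07,0.0,0.0,1.5],[1.0,3.94,-2.48,0.07,0.1,0.0,1.5]]
[[1.0,3.88,-2.58,0.07,0.0,0.0,1.5],[1.0,3.81,-2.69,0.07,0.1,0.0,1.5],[1.0,3.73,-2.78,0.08,0.0,0.0,1.5],[1.0,3.67,-2.88,0.08,0.1,0.1,1.4]]
```

```bash
python3 -m crank '[[1,4.2,-2.1,0,0,0,1.5],[1,4.1,-2.2,0,0,0,1.5],[1,4.1,-2.3,0,0,0,1.5],[1,4,-2.4,0.1,0,0,1.5],[1,4,-2.5,0.1,0,0,1.5]]'
python3 -m crank '[[1,3.9,-2.6,0.1,0,0,1.5],[1,3.8,-2.7,0.1,0.1,0,1.5],[1,3.7,-2.8,0.1,0,0,1.5],[1,3.6,-2.8,0.1,0.1,0,1.4],[1,0,0,0,0,0,0]]'
python3 -m crank '[[1,0,0,0,0,0,0],[1,0,0,0,0,0,0]]'
python3 plan.py .50 .211 .22 -15.5 1
python3 - <<'E'
from h import *
a=read_camera("top");b=read_camera("side"); np.save("/tmp/a.npy",a["color"]);
crop(a,195,160,295,245,[],"pics/t6.png",2)
crop(b,220,90,340,215,[],"pics/s6.png",1.3)
E
```

```text
time: 6.75
eef_pos: [0.5708, 0.0442, 0.2324]
tcp_rot: [0.764, 0.645, -0.001, -0.001]
contact_force: [0.6, -0.0, -1.1]
opening: 0.114
time: 7.25
eef_pos: [0.4932, 0.2157, 0.2284]
tcp_rot: [0.794, 0.608, -0.003, -0.003]
contact_force: [0.1, -0.2, -0.6]
opening: 0.108
time: 7.45
eef_pos: [0.4967, 0.2112, 0.2293]
tcp_rot: [0.796, 0.605, -0.002, -0.001]
contact_force: [0.4, -0.8, -1.2]
opening: 0.107
t 7.45 at [0.4967 0.2112 0.2293] yaw -15.49 tilt [-0.0046 -0.0002] F [ 0.4 -0.8 -1.2] op 0.107
[[1.0,0.06,0.32,0.93,-0.2,0.1,0.0]]
```

View pics/t6.png

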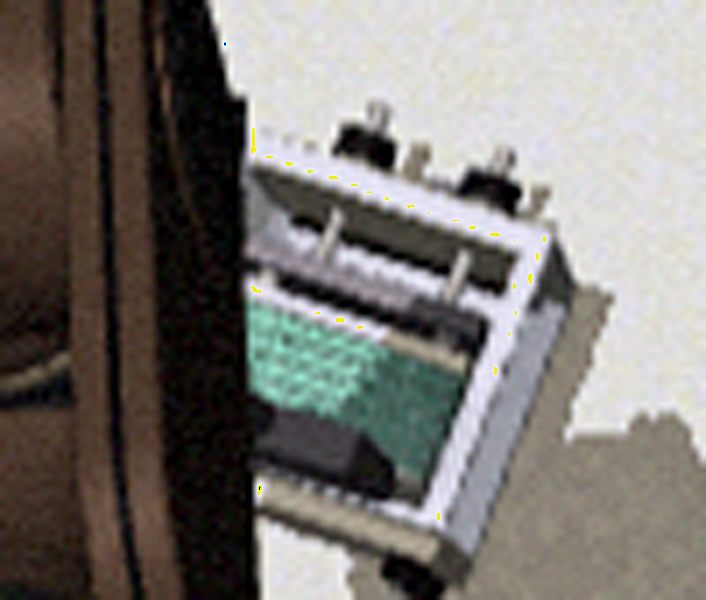

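View pics/s6.png

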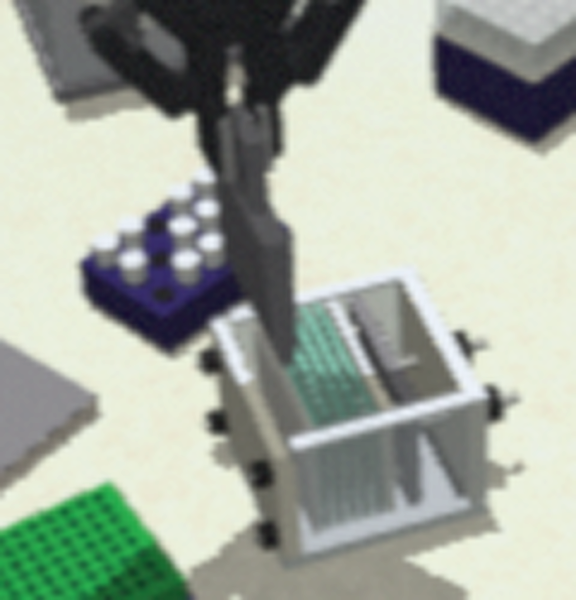

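```bash
cat > ov.py <<'E'
# ov.py thickness offy dz tag : overlay held plate
import sys; from h import *
t,oy,dz=map(float,sys.argv[1:4]); tag=sys.argv[4]
CH=[.540,.193,np.radians(-15.5)]
s=get_state(); M=R.from_quat(s["tcp_rot"]).as_matrix(); yw=np.arctan2(M[1,1],M[0,1]); p=s["eef_pos"]
c=p[:2]+oy*np.array([-np.sin(yw),np.cos(yw)]); P=[c[0],c[1],yw]; zb=p[2]-dz
loc=np.array([[np.cos(CH[2]),np.sin(CH[2])],[-np.sin(CH[2]),np.cos(CH[2])]])@(c-CH[:2])
print("plate in chamber xy mm",(loc*1e3).round(1),"bottom above floor mm",round((zb-.008)*1e3,1),"yaw err",round(np.degrees(yw-CH[2]),2),"F",s["contact_force"].round(1))
sg=box(P,-t/2,t/2,-.038,.038,zb,zb+.075,(0,0,255))+box(P,-.005,.005,-.015,.015,zb+.075,zb+.116,(0,255,0))
sg+=box(CH,-.06,-.05,-.053,.053,0,.08,(255,0,0))
crop(read_camera("top"),195,160,295,245,sg,f"pics/t{tag}.png",1.6)
crop(read_camera("side"),220,90,340,215,sg,f"pics/s{tag}.png",1.)
E
python3 ov.py .013 -.006 .1013 7
```

```text
plate in chamber xy mm [-46.   -0.2] bottom above floor mm 120.3 yaw err -0.07 F [ 1.2  0.3 -0.9]
```

View pics/t7.png

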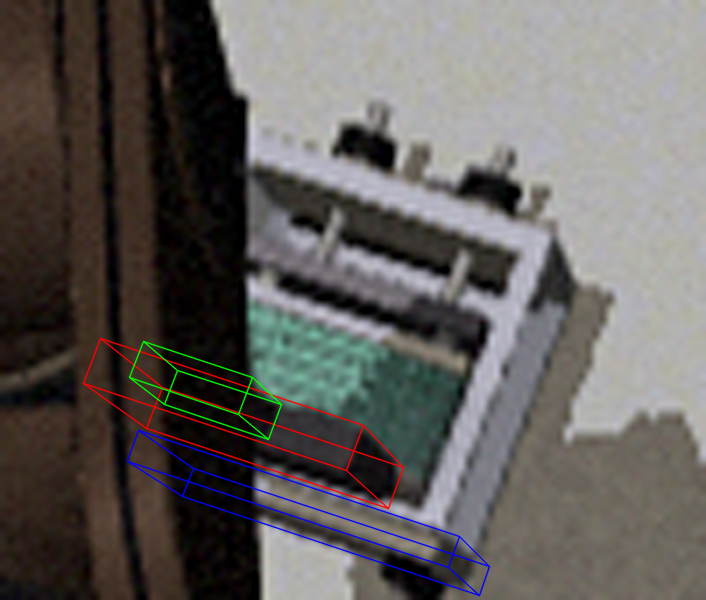

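View pics/s7.png

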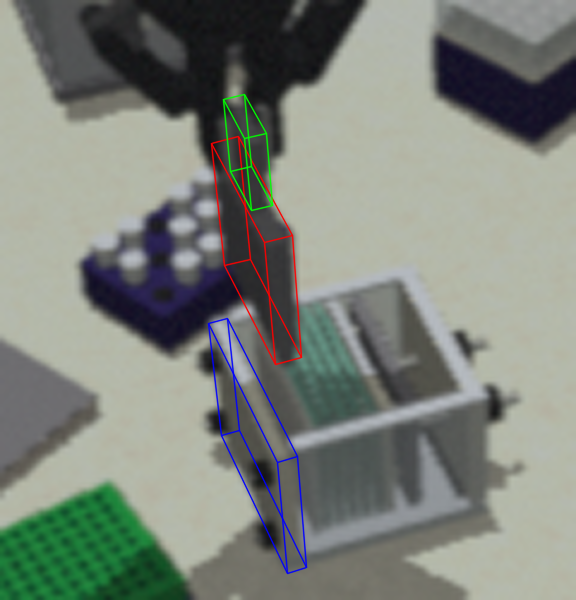

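The held plate matches the model overlay within about 1 px, and the front plate fits too. The plate centre is at chamber x of -46, so I shift it +2 mm and lower to just above the mouth.

```bash
python3 -m crank '[[1,0,0.2,1,-0.2,0.1,0],[1,0,0,1.5,0,0,0],[1,0,0,1,0,0,0],[1,0,0,0,0,0,0],[1,0,0,0,0,0,0]]'
python3 plan.py .50 .211 .18 -15.5 1
python3 ov.py .013 -.006 .1013 8
```

```text
time: 8.15
eef_pos: [0.4983, 0.2116, 0.194]
tcp_rot: [0.796, 0.606, -0.0, -0.001]
contact_force: [0.9, 0.5, -1.6]
opening: 0.113
t 8.15 at [0.4983 0.2116 0.194 ] yaw -15.46 tilt [-0.0011  0.0012] F [ 0.9  0.5 -1.6] op 0.113
[[1.0,-0.01,0.18,1.4,-0.1,0.0,0.0]]
plate in chamber xy mm [-45.1   0.7] bottom above floor mm 84.7 yaw err 0.04 F [ 0.9  0.5 -1.6]
```

View pics/s8.png

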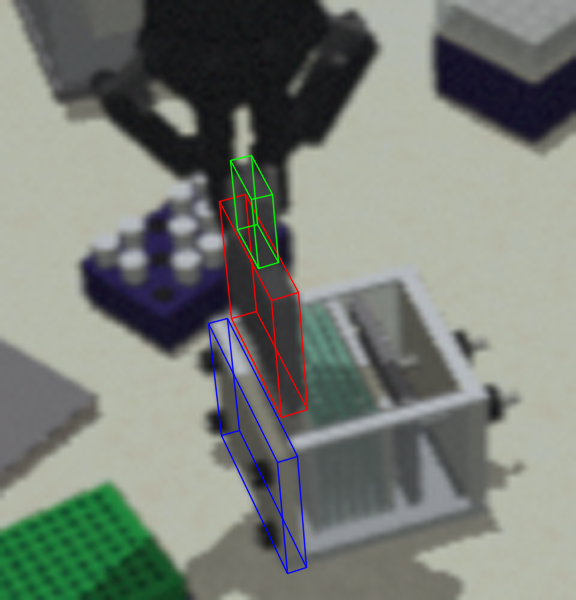

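View pics/t8.png

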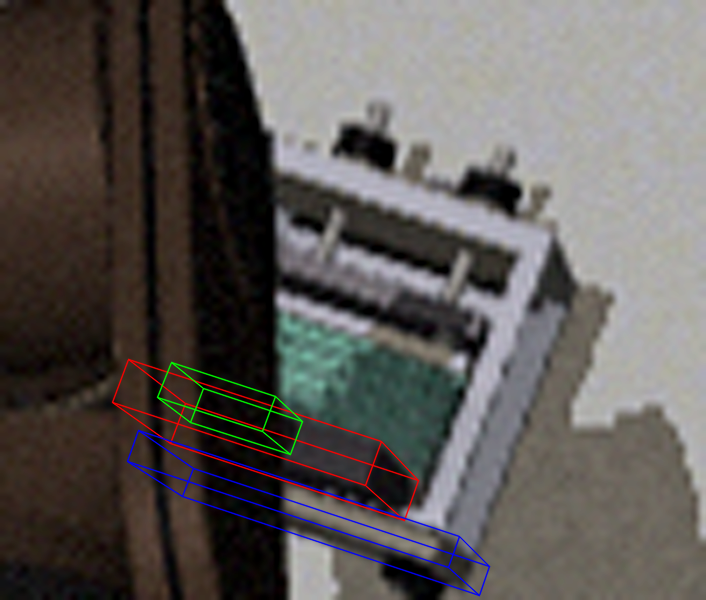

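```bash
python3 -m crank '[[1,0,0.1,0.5,-0.1,0,0],[1,0,0,0.5,0,0,0],[1,0,0,0.5,0,0,0],[1,0,0,0.5,0,0,0],[1,0,0,0,0,0,0]]'
python3 - <<'E'
from plant import *
s=get_state();print(s["wrist_torque"].round(2))
E
```

```text
time: 8.75
eef_pos: [0.499, 0.2113, 0.1737]
tcp_rot: [0.796, 0.606, 0.0, -0.0]
contact_force: [-0.1, -0.3, -1.4]
opening: 0.111
[ 0.06 -0.   -0.05]
```

```bash
python3 -m crank '[[1,0,0,0.4,0,0,0],[1,0,0,0.4,0,0,0],[1,0,0,0,0,0,0]]'
python3 -m crank '[[1,0,0,0.4,0,0,0],[1,0,0,0.4,0,0,0],[1,0,0,0,0,0,0]]'
python3 - <<'E'
from plant import *
s=get_state();print(s["wrist_torque"].round(2))
E
```

```text
time: 9.05
eef_pos: [0.4994, 0.2115, 0.1665]
tcp_rot: [0.796, 0.605, 0.001, -0.0]
contact_force: [-0.7, -0.2, -1.1]
opening: 0.108
time: 9.35
eef_pos: [0.5006, 0.2115, 0.1596]
tcp_rot: [0.796, 0.605, 0.002, 0.001]
contact_force: [-0.5, 0.8, 2.2]
opening: 0.108
[ 0.14  0.09 -0.46]
```

```bash
python3 -m crank '[[1,0,0,0.3,0,0,0],[1,0,0,0.3,0,0,0],[1,0,0,0,0,0,0]]'
python3 -m crank '[[1,0,0,0.3,0,0,0],[1,0,0,0,0,0,0]]'
python3 ov.py .013 -.006 .1013 9
```

```text
time: 9.65
eef_pos: [0.5014, 0.212, 0.1574]
tcp_rot: [0.796, 0.605, 0.003, 0.001]
contact_force: [-5.7, 0.4, 18.3]
opening: 0.109
time: 9.85
eef_pos: [0.5019, 0.2123, 0.156]
tcp_rot: [0.796, 0.605, 0.003, 0.001]
contact_force: [-7.6, -0.5, 21.7]
opening: 0.109
plate in chamber xy mm [-41.8   2.4] bottom above floor mm 46.7 yaw err -0.02 F [-7.6 -0.5 21.7]
```

View pics/s9.png

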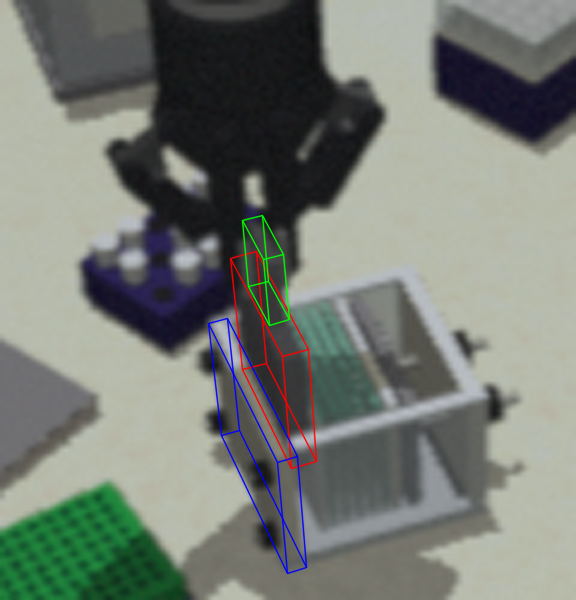

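Vertical force is 22 N at 47 mm above the floor, but arm sag has pushed the plate about 2 mm toward the stack, and Fx of -8 N agrees. Before calling it refused, I recentre and ease off.

```bash
python3 -m crank '[[1,0,-0.2,0,0,0,0],[1,0,-0.1,0,0,0,0],[1,0,0,0,0,0,0]]'
python3 - <<'E'
from plant import *
import numpy as np
s=get_state();M=0
a=np.radians(-15.5);f=s["contact_force"];print("chamber F",round(f[0]*np.cos(a)+f[1]*np.sin(a),1),round(-f[0]*np.sin(a)+f[1]*np.cos(a),1),round(f[2],1),"tau",s["wrist_torque"].round(2),s["eef_pos"].round(4))
E
```

```text
time: 10.25
eef_pos: [0.5009, 0.2126, 0.156]
tcp_rot: [0.796, 0.605, 0.006, 0.003]
contact_force: [-1.3, -0.5, 18.3]
opening: 0.112
chamber F -1.1 -0.8 18.3 tau [-0.46  0.56 -0.41] [0.5009 0.2126 0.156 ]
```

```bash
python3 -m crank '[[1,0,-0.1,0.3,0.3,0,0],[1,0,0,0,0,0,0],[1,0,0,0,0,0,0]]'
python3 - <<'E'
from plant import *
s=get_state();print(s["eef_pos"].round(4),s["contact_force"].round(1),s["wrist_torque"].round(2))
E
```

```text
time: 10.55
eef_pos: [0.5012, 0.2128, 0.1554]
tcp_rot: [0.796, 0.605, 0.005, 0.002]
contact_force: [-3.3, -1.4, 26.7]
opening: 0.109
[0.5012 0.2128 0.1554] [-3.3 -1.4 26.7] [-0.74  0.94 -0.42]
```

Another 3 mm of command gave only 0.6 mm of motion and 27 N, a hard stop at about 46 mm. The medium plate is refused, so the thin one should fit. I return the medium plate to its stand.

```bash
python3 -m crank '[[1,0,0.2,-1,0,0,0],[1,0,0.1,-2,0,0,0],[1,0,0,-3,0,0,0],[1,0,0,-2,0,0,0],[1,0,0,0,0,0,0]]'
python3 plan.py .6709 -.1708 .24 -2.2 1
```

```text
time: 11.05
eef_pos: [0.5008, 0.2117, 0.2296]
tcp_rot: [0.796, 0.606, 0.002, -0.0]
contact_force: [-0.8, 0.1, -1.2]
opening: 0.108
t 11.05 at [0.5008 0.2117 0.2296] yaw -15.41 tilt [0.0035 0.0032] F [-0.8  0.1 -1.2] op 0.108
[[1.0,-3.59,2.95,-0.12,0.0,0.0,-1.5],[1.0,-3.67,2.86,-0.12,0.0,0.0,-1.4],[1.0,-3.74,2.76,-0.13,0.1,-0.1,-1.5],[1.0,-3.81,2.67,-0.12,0.0,0.0,-1.5],[1.0,-3.88,2.57,-0.12,0.0,0.0,-1.4]]
[[1.0,-3.94,2.47,-0.12,0.0,0.0,-1.5],[1.0,-4.01,2.36,-0.12,0.0,-0.1,-1.5],[1.0,-4.06,2.26,-0.11,0.1,0.0,-1.4],[1.0,-4.12,2.17,-0.12,0.0,0.0,-1.5]]
```

```bash
python3 -m crank '[[1,-3.6,2.9,-0.1,0,0,-1.5],[1,-3.7,2.9,-0.1,0,0,-1.4],[1,-3.7,2.8,-0.1,0.1,-0.1,-1.5],[1,-3.8,2.7,-0.1,0,0,-1.5],[1,-3.9,2.6,-0.1,0,0,-1.4]]'
python3 -m crank '[[1,-3.9,2.5,-0.1,0,0,-1.5],[1,-4,2.4,-0.1,0,-0.1,-1.5],[1,-4.1,2.3,-0.1,0.1,0,-1.4],[1,-4.1,2.1,-0.1,0,0,-1.5],[1,0,0,0,0,0,0]]'
python3 -m crank '[[1,0,0,0,0,0,0],[1,0,0,0,0,0,0]]'
python3 plan.py .6709 -.1708 .18 -2.2 1
```

```text
time: 11.55
eef_pos: [0.5938, -0.003, 0.2284]
tcp_rot: [0.755, 0.656, -0.003, -0.003]
contact_force: [0.8, 0.8, -0.7]
opening: 0.109
time: 12.05
eef_pos: [0.6704, -0.1768, 0.2311]
tcp_rot: [0.722, 0.691, -0.004, -0.002]
contact_force: [0.3, 0.3, -1.3]
opening: 0.111
time: 12.25
eef_pos: [0.6692, -0.1702, 0.2326]
tcp_rot: [0.721, 0.693, -0.003, -0.004]
contact_force: [-0.2, 0.5, -1.8]
opening: 0.106
t 12.25 at [ 0.6692 -0.1702  0.2326] yaw -2.23 tilt [-0.0099  0.0009] F [-0.2  0.5 -1.8] op 0.106
[[1.0,-0.03,0.11,2.63,-0.3,0.0,0.0],[1.0,-0.03,0.1,2.62,-0.3,0.0,0.0]]
```

```bash
python3 -m crank '[[1,0,0.1,2.5,-0.3,0,0],[1,0,0.1,2.5,-0.3,0,0],[1,0,0,1,0,0,0],[1,0,0,0,0,0,0],[1,0,0,0,0,0,0]]'
python3 plan.py .6709 -.1708 .12 -2.2 1
python3 - <<'E'
from h import *
crop(read_camera("side"),400,150,490,260,[],"pics/s10.png",1.3)
E
```

```text
time: 12.75
eef_pos: [0.6723, -0.1706, 0.1755]
tcp_rot: [0.721, 0.693, 0.001, 0.002]
contact_force: [-0.6, 0.2, -1.2]
opening: 0.11
t 12.75 at [ 0.6723 -0.1706  0.1755] yaw -2.2 tilt [ 0.0045 -0.0013] F [-0.6  0.2 -1.2] op 0.11
[[1.0,-0.01,-0.08,2.78,0.1,0.0,0.0],[1.0,0.0,-0.08,2.77,0.2,0.1,0.0]]
```

View pics/s10.png

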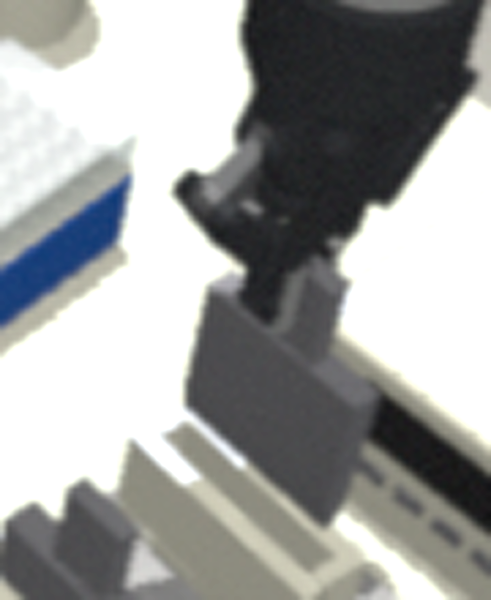

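The plate hangs above its slot, which shows at about (270,490) in the crop. I lower it gently.

```bash
python3 -m crank '[[1,0,-0.1,1,0.2,0,0],[1,0,0,1,0,0,0],[1,0,0,1,0,0,0],[1,0,0,0.5,0,0,0],[1,0,0,0,0,0,0]]'
python3 -m crank '[[1,0,0,0.8,0,0,0],[1,0,0,0.8,0,0,0],[1,0,0,0.6,0,0,0],[1,0,0,0,0,0,0]]'
python3 plan.py .6709 -.1708 .1133 -2.2 1
```

```text
time: 13.3
eef_pos: [0.671, -0.1712, 0.1382]
tcp_rot: [0.721, 0.693, -0.0, 0.0]
contact_force: [1.9, -0.1, -1.0]
opening: 0.109
time: 13.7
eef_pos: [0.6711, -0.1712, 0.1164]
tcp_rot: [0.721, 0.693, 0.0, 0.0]
contact_force: [2.5, 0.2, -2.2]
opening: 0.11
t 13.7 at [ 0.6711 -0.1712  0.1164] yaw -2.29 tilt [ 0.0005 -0.0003] F [ 2.5  0.2 -2.2] op 0.11
[[1.0,0.04,-0.02,0.31,0.0,0.0,-0.1]]
```

```bash
python3 -m crank '[[1,0,0,0.4,0,0,0],[1,0,0,0.1,0,0,0]]'
python3 -m crank '[[0.2,0,0,0,0,0,0],[0.2,0,0,0,0,0,0],[0.2,0,0,0,0,0,0],[0.2,0,0,-2,0,0,0],[0.2,0,0,-4,0,0,0]]'
python3 plan.py .4783 -.1775 .18 -2.4
```

```text
time: 13.9
eef_pos: [0.6713, -0.1713, 0.1134]
tcp_rot: [0.721, 0.693, -0.0, 0.0]
contact_force: [-0.2, 1.0, 3.7]
opening: 0.111
time: 14.4
eef_pos: [0.6681, -0.1703, 0.168]
tcp_rot: [0.721, 0.693, -0.002, -0.004]
contact_force: [-0.0, -0.6, -0.3]
opening: 0.395
t 14.4 at [ 0.6681 -0.1703  0.168 ] yaw -2.27 tilt [-0.0096  0.0031] F [-0.  -0.6 -0.3] op 0.395
[[0.2,-0.37,-4.74,-0.25,-0.1,0.0,0.0],[0.2,-0.37,-4.73,-0.27,-0.2,-0.1,0.1],[0.2,-0.37,-4.74,-0.27,-0.1,0.0,0.0],[0.2,-0.38,-4.73,-0.29,-0.2,-0.1,0.0]]
```

```bash
python3 -m crank '[[0.2,-0.4,-4.7,-0.3,0,0,0],[0.2,-0.4,-4.7,-0.3,0,0,0],[0.2,-0.4,-4.8,-0.3,0,0,0],[0.2,-0.5,-4.8,-0.2,0,0,0],[0.2,0,0,0,0,0,0]]'
python3 -m crank '[[0.2,0,0,0,0,0,0]]'
python3 plan.py .4783 -.180 .11 -2.4
python3 - <<'E'
from h import *
crop(read_camera("side"),335,180,455,320,[],"pics/s11.png",1.2)
crop(read_camera("top"),370,130,450,260,[],"pics/t11.png",1.2)
E
```

```text
time: 14.9
eef_pos: [0.4744, -0.1791, 0.1813]
tcp_rot: [0.722, 0.692, -0.002, -0.003]
contact_force: [-0.2, 0.8, -0.7]
opening: 0.394
time: 15.0
eef_pos: [0.4796, -0.1808, 0.1839]
tcp_rot: [0.721, 0.693, -0.0, 0.001]
contact_force: [0.6, -0.3, -0.3]
opening: 0.398
t 15.0 at [ 0.4796 -0.1808  0.1839] yaw -2.33 tilt [ 0.0007 -0.0011] F [ 0.6 -0.3 -0.3] op 0.398
[[0.2,0.04,-0.07,3.69,0.0,0.0,0.0],[0.2,0.04,-0.07,3.7,0.0,0.1,0.1]]
```

View pics/s11.png

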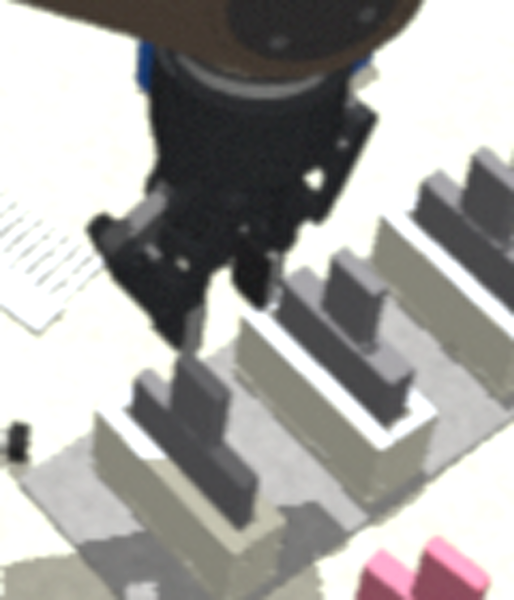

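View pics/t11.png

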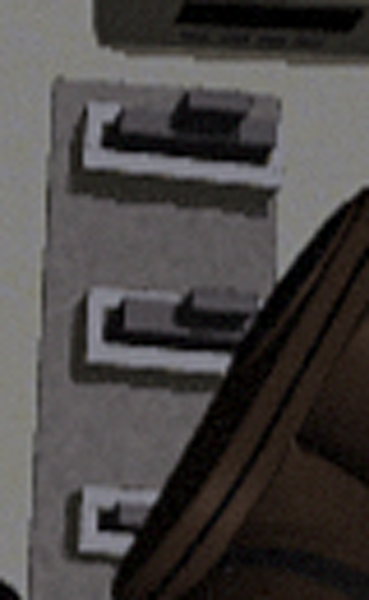

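```bash
python3 - <<'E'
from h import *
r=read_camera("side"); s=min(800/120,600/140)
for x,y in((.4783,-.180),(.4783,-.175),(.4783,-.185),(.4750,-.180)):
  print(x,y,((proj(r,[x,y,.128])[0]+.5-[335,180])*s).round(0))
E
```

```text
0.4783 -0.18 [204. 371.]
0.4783 -0.175 [196. 364.]
0.4783 -0.185 [212. 379.]
0.475 -0.18 [198. 375.]
```

The medium plate stands upright in its own stand. The thin tab's top centre at crop (203,378) agrees with (0.477, -0.182). I descend and grip.

```bash
python3 -m crank '[[0.2,0,-0.1,2,0,0,0],[0.2,0,0,2,0,0,0],[0.2,0,0,2,0,0,0],[0.2,0,0,1.3,0,0,0],[0.2,0,0,0,0,0,0]]'
python3 -m crank '[[0.2,0,0,0,0,0,0]]'
python3 -m crank '[[1,0,0,0,0,0,0],[1,0,0,0,0,0,0],[1,0,0,0,0,0,0],[1,0,0,0,0,0,0]]' 40
python3 plan.py .4783 -.180 .24 -2.4 1
python3 - <<'E'
from h import *
crop(read_camera("side"),335,180,455,320,[],"pics/s12.png",1.2)
E
```

```text
time: 15.65
eef_pos: [0.479, -0.1801, 0.1085]
tcp_rot: [0.721, 0.693, -0.001, -0.002]
contact_force: [-0.4, 0.3, -0.1]
opening: 0.4
time: 15.75
eef_pos: [0.4802, -0.1809, 0.1109]
tcp_rot: [0.721, 0.693, -0.0, 0.0]
contact_force: [0.2, 0.2, -0.2]
opening: 0.402
time: 16.15
eef_pos: [0.4797, -0.1812, 0.112]
tcp_rot: [0.721, 0.693, -0.0, 0.001]
contact_force: [-3.0, 0.3, 5.8]
opening: 0.109
t 16.15 at [ 0.4797 -0.1812  0.112 ] yaw -2.24 tilt [ 0.0006 -0.0018] F [-3.   0.3  5.8] op 0.109
[[1.0,0.03,-0.05,-4.27,0.0,0.0,0.1],[1.0,0.03,-0.04,-4.26,0.0,0.1,0.0],[1.0,0.04,-0.05,-4.27,0.0,0.0,0.1]]
```

View pics/s12.png

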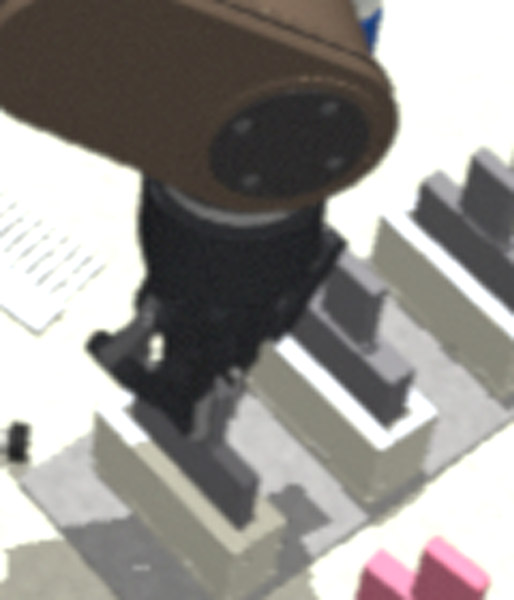

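```bash
python3 -m crank '[[1,0,0,-2,0,0,0],[1,0,0,-4,0,0,0],[1,0,0,-4,0,0,0],[1,0,0,-2,0,0,0],[1,0,0,0,0,0,0]]'
python3 - <<'E'
from h import *
print(ch2w([.540,.193,np.radians(-15.5)],[-.0444,.003,0]))
E
python3 plan.py .498 .2077 .235 -15.5 1
```

```text
time: 16.7
eef_pos: [0.4814, -0.1817, 0.2348]
tcp_rot: [0.721, 0.693, 0.001, 0.005]
contact_force: [0.3, -0.5, -1.0]
opening: 0.11
[[0.49801652 0.20775628 0.        ]]
t 16.7 at [ 0.4814 -0.1817  0.2348] yaw -2.28 tilt [ 0.008  -0.0051] F [ 0.3 -0.5 -1. ] op 0.11
[[1.0,4.33,0.01,-0.02,0.1,0.0,1.5],[1.0,4.33,-0.1,-0.03,0.0,0.0,1.4],[1.0,4.33,-0.21,-0.02,0.1,0.1,1.5],[1.0,4.31,-0.32,-0.02,0.0,0.0,1.5],[1.0,4.31,-0.43,-0.01,0.1,0.0,1.4]]
[[1.0,4.3,-0.54,-0.02,0.0,0.0,1.5],[1.0,4.28,-0.65,-0.01,0.1,0.1,1.5],[1.0,4.26,-0.76,-0.01,0.0,0.0,1.5],[1.0,4.25,-0.87,0.0,0.1,0.0,1.4]]
```

```bash
python3 -m crank '[[1,4.3,0,0,0.1,0,1.5],[1,4.3,-0.1,0,0,0,1.4],[1,4.3,-0.2,0,0.1,0.1,1.5],[1,4.3,-0.3,0,0,0,1.5],[1,4.3,-0.4,0,0.1,0,1.4]]'
python3 -m crank '[[1,4.3,-0.5,0,0,0,1.5],[1,4.3,-0.7,0,0,0,1.5],[1,4.3,-0.8,0,0,0,1.5],[1,4.2,-0.9,0,0.1,0,1.4],[1,0,0,0,0,0,0]]'
python3 -m crank '[[1,0,0,2,0,0,0],[1,0,0,1,0,0,0],[1,0,0,0,0,0,0],[1,0,0,0,0,0,0]]'
python3 plan.py .498 .2077 .195 -15.5 1
python3 ov.py .010 -.003 .100 13
```

```text
time: 17.2
eef_pos: [0.4878, 0.0363, 0.2282]
tcp_rot: [0.764, 0.645, -0.002, -0.003]
contact_force: [-0.1, 0.9, -1.3]
opening: 0.107
time: 17.7
eef_pos: [0.4941, 0.2119, 0.2283]
tcp_rot: [0.794, 0.607, -0.003, -0.004]
contact_force: [0.7, -0.2, -1.8]
opening: 0.111
time: 18.1
eef_pos: [0.4952, 0.2072, 0.2]
tcp_rot: [0.796, 0.605, -0.003, -0.003]
contact_force: [0.0, -0.7, -0.5]
opening: 0.114
t 18.1 at [0.4952 0.2072 0.2   ] yaw -15.53 tilt [-0.0083  0.0017] F [ 0.  -0.7 -0.5] op 0.114
[[1.0,0.12,0.27,0.5,-0.5,0.0,0.0]]
plate in chamber xy mm [-47.   -1.3] bottom above floor mm 92.0 yaw err -0.03 F [ 0.  -0.7 -0.5]
```

View pics/s13.png

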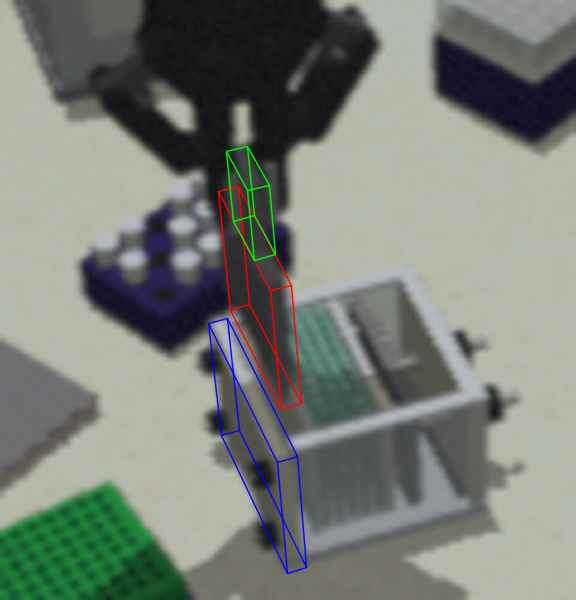

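View pics/t13.png

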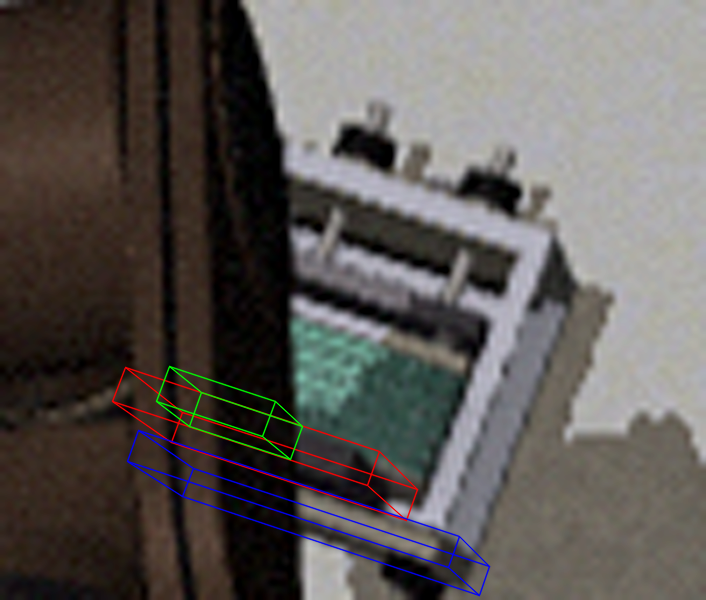

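```bash
python3 - <<'E'
from h import *
crop(read_camera("top"),230,205,270,235,[],"pics/t14.png",2.5)
crop(read_camera("side"),255,110,300,180,[],"pics/s14.png",1.3)
E
```

```text
(no output)
```

View pics/t14.png

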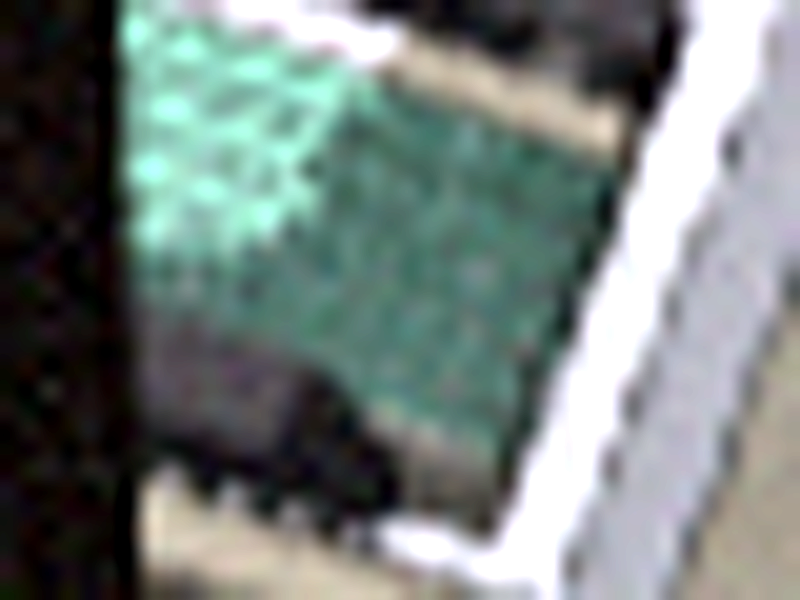

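View pics/s14.png

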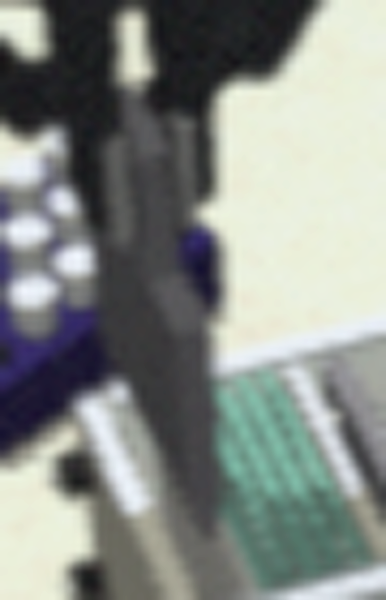

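```bash
python3 - <<'E'
from h import *
a=read_camera("top");b=read_camera("side")
CH=[.540,.193,np.radians(-15.5)]
L=lambda w:(np.array([[np.cos(CH[2]),np.sin(CH[2])],[-np.sin(CH[2]),np.cos(CH[2])]])@(np.array(w[:2])-CH[:2])*1e3).round(1)
print(L(atz(a,(245.5,222.5),.175)),L(atz(a,(244,226.2),.175)))
k=600/70
for uv in ((213,310),(190,330)): print(L(atz(b,(255+uv[0]/k-.5,110+uv[1]/k-.5),.175)))
E
```

```text
[-42.1 -33.5] [-49.9 -33.2]
[-40.2 -28.6]
[-48.2 -33.7]
```

The top view puts the thin plate's right end at chamber y of -33, so its centre is at y of +4.7. I shift it 4 mm back to centre, trim the tilt and enter the mouth.

```bash
python3 -m crank '[[1,-0.4,0.15,0.5,-0.5,0,0],[1,0,0,0.5,0,0,0],[1,0,0,0.5,0,0,0],[1,0,0,0,0,0,0]]'
python3 -m crank '[[1,0,0,0.5,0,0,0],[1,0,0,0.5,0,0,0],[1,0,0,0,0,0,0]]'
python3 ov.py .010 .003 .100 15
```

```text
time: 18.8
eef_pos: [0.495, 0.2035, 0.1845]
tcp_rot: [0.796, 0.606, -0.0, 0.0]
contact_force: [-0.1, -0.5, -1.2]
opening: 0.109
time: 19.1
eef_pos: [0.4952, 0.2036, 0.1748]
tcp_rot: [0.796, 0.606, -0.0, 0.0]
contact_force: [-0.7, 0.9, -1.8]
opening: 0.113
plate in chamber xy mm [-46.    1.3] bottom above floor mm 66.8 yaw err 0.04 F [-0.7  0.9 -1.8]
```

View pics/s15.png

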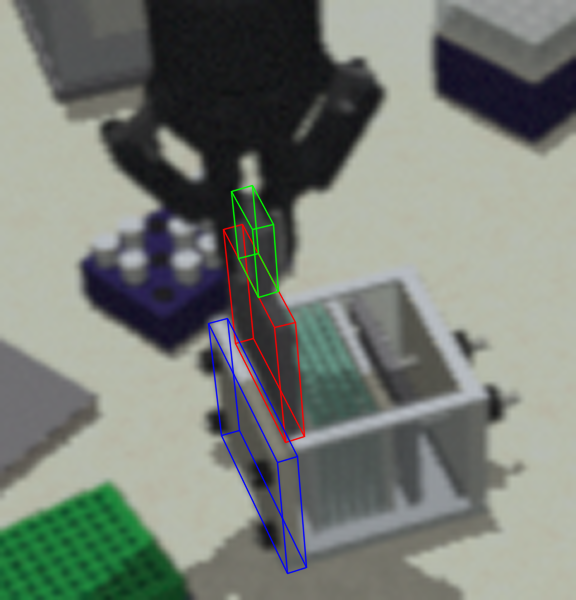

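View pics/t15.png

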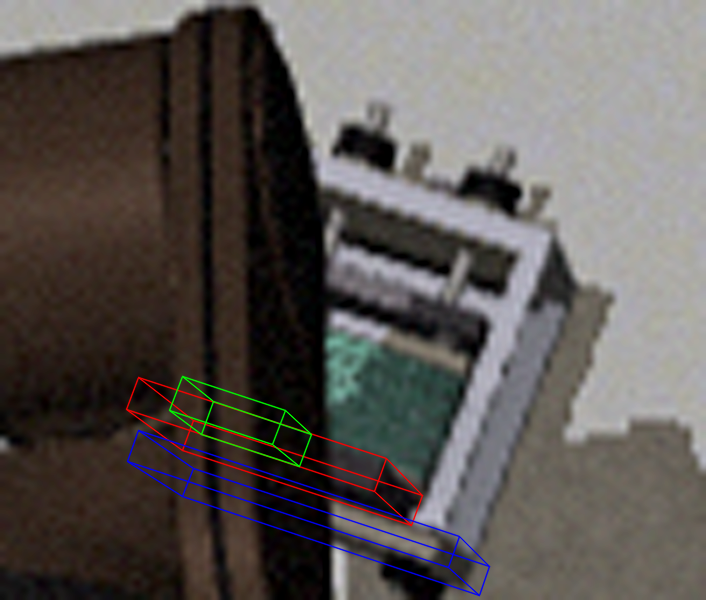

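```bash
python3 -m crank '[[1,-0.1,0.1,0.4,0,0,0],[1,0,0,0.4,0,0,0],[1,0,0,0,0,0,0]]'
python3 -m crank '[[1,0,0,0.4,0,0,0],[1,0,0,0.4,0,0,0],[1,0,0,0,0,0,0]]'
python3 -m crank '[[1,0,0,0.3,0,0,0],[1,0,0,0.3,0,0,0],[1,0,0,0,0,0,0]]'
```

```text
time: 19.5
eef_pos: [0.4961, 0.2023, 0.167]
tcp_rot: [0.796, 0.605, -0.0, 0.0]
contact_force: [-1.0, -0.1, -0.5]
opening: 0.11
time: 19.8
eef_pos: [0.497, 0.2025, 0.1598]
tcp_rot: [0.796, 0.605, 0.001, 0.001]
contact_force: [1.6, 0.2, 0.4]
opening: 0.113
time: 20.1
eef_pos: [0.4974, 0.2025, 0.1541]
tcp_rot: [0.796, 0.605, 0.002, 0.001]
contact_force: [2.3, -0.1, 1.3]
opening: 0.108
```

```bash
python3 -m crank '[[1,0,0,0.3,0,0,0],[1,0,0,0.3,0,0,0],[1,0,0,0,0,0,0]]'
python3 -m crank '[[1,0,0,0.3,0,0,0],[1,0,0,0.3,0,0,0],[1,0,0,0,0,0,0]]'
```

```text
time: 20.4
eef_pos: [0.4973, 0.2023, 0.1478]
tcp_rot: [0.796, 0.605, 0.002, 0.001]
contact_force: [4.1, -1.1, 1.7]
opening: 0.107
time: 20.7
eef_pos: [0.4972, 0.2023, 0.1418]
tcp_rot: [0.796, 0.605, 0.001, 0.001]
contact_force: [4.6, -1.8, 1.5]
opening: 0.11
```

```bash
python3 -m crank '[[1,0,0.2,0,0,0,0],[1,0,0,0,0,0,0]]'
python3 -m crank '[[1,0,0.1,0,0,0,0],[1,0,0,0,0,0,0]]'
python3 -m crank '[[1,0,0.1,0,0,0,0],[1,0,0,0,0,0,0]]'
```

```text
time: 20.9
eef_pos: [0.4979, 0.2021, 0.1416]
tcp_rot: [0.796, 0.605, -0.0, -0.0]
contact_force: [2.2, 0.1, 3.8]
opening: 0.111
time: 21.1
eef_pos: [0.4982, 0.202, 0.1411]
tcp_rot: [0.796, 0.606, -0.001, -0.001]
contact_force: [-0.4, 2.4, 2.5]
opening: 0.11
time: 21.3
eef_pos: [0.4986, 0.2017, 0.1406]
tcp_rot: [0.796, 0.606, -0.001, -0.001]
contact_force: [-3.0, 2.3, 1.2]
opening: 0.114
```

The 4 mm lateral command gave a smooth force change with no dead zone, so the thin plate is held. I centre it and keep pressing down.

```bash
python3 -m crank '[[1,0,-0.2,0.3,0,0,0],[1,0,0,0.4,0,0,0],[1,0,0,0.4,0,0,0],[1,0,0,0,0,0,0]]'
python3 -m crank '[[1,0,0,0.4,0,0,0],[1,0,0,0.4,0,0,0],[1,0,0,0.4,0,0,0],[1,0,0,0,0,0,0]]'
```

```text
time: 21.7
eef_pos: [0.4979, 0.2017, 0.1296]
tcp_rot: [0.796, 0.605, -0.0, 0.0]
contact_force: [0.4, 0.8, -1.7]
opening: 0.11
time: 22.1
eef_pos: [0.498, 0.2018, 0.1177]
tcp_rot: [0.796, 0.605, 0.0, 0.0]
contact_force: [-2.3, 0.5, -3.4]
opening: 0.11
```

```bash
python3 -m crank '[[1,0,0,0,0,0,0],[1,0,0,0,0,0,0]]'
python3 ov.py .010 .003 .100 16
```

```text
time: 22.3
eef_pos: [0.498, 0.2018, 0.1178]
tcp_rot: [0.796, 0.605, 0.0, 0.0]
contact_force: [-1.8, 0.7, -4.5]
opening: 0.11
plate in chamber xy mm [-42.8   0.2] bottom above floor mm 9.8 yaw err 0.02 F [-1.8  0.7 -4.5]
```

View pics/s16.png

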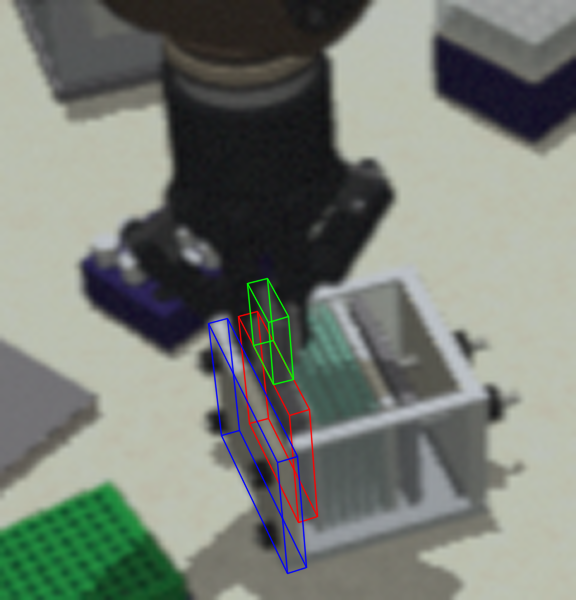

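View pics/t16.png

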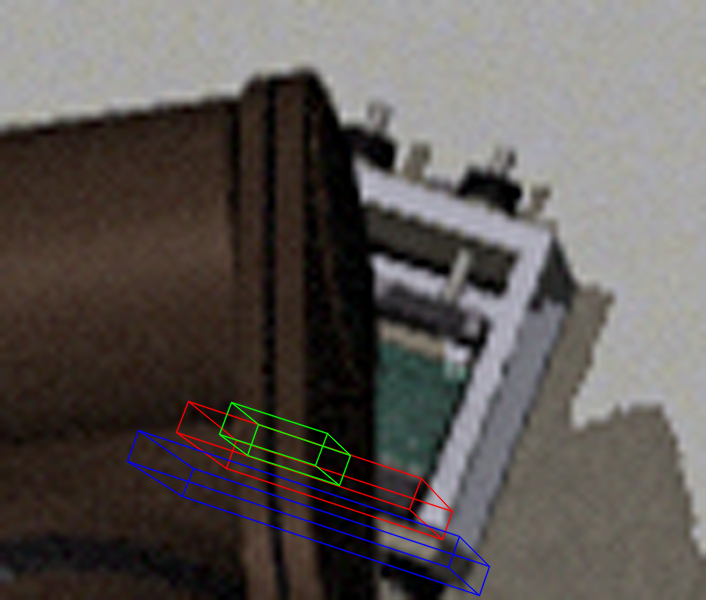

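```bash
for i in 1; do python3 -m crank '[[1,0,-0.2,0,0,0,0],[1,0,0,0,0,0,0]]'
python3 -m crank '[[1,0,-0.2,0,0,0,0],[1,0,0,0,0,0,0]]'
python3 -m crank '[[1,0,-0.2,0,0,0,0],[1,0,0,0,0,0,0]]'; done
```

```text
time: 22.6
eef_pos: [0.4975, 0.202, 0.1189]
tcp_rot: [0.796, 0.605, 0.001, 0.002]
contact_force: [3.5, -0.3, -6.8]
opening: 0.112
time: 22.8
eef_pos: [0.4969, 0.2022, 0.1196]
tcp_rot: [0.796, 0.605, 0.003, 0.003]
contact_force: [6.0, -2.8, -8.6]
opening: 0.108
time: 23.0
eef_pos: [0.4964, 0.2024, 0.1202]
tcp_rot: [0.796, 0.605, 0.004, 0.005]
contact_force: [10.0, -4.5, -7.8]
opening: 0.11
```

Pushing the plate toward the front plate meets firm resistance with no free play, so it is clamped. I recentre and press the last 10 mm.

```bash
python3 -m crank '[[1,0,0.3,0.2,0,0,0],[1,0,0.2,0.3,0,0,0],[1,0,0,0.3,0,0,0],[1,0,0,0,0,0,0]]'
python3 -m crank '[[1,0,0,0.2,0,0,0],[1,0,0,0.2,0,0,0],[1,0,0,0,0,0,0]]'
```

```text
time: 23.4
eef_pos: [0.4978, 0.2025, 0.111]
tcp_rot: [0.796, 0.606, 0.001, 0.001]
contact_force: [-0.2, 0.7, 0.3]
opening: 0.11
time: 23.7
eef_pos: [0.498, 0.2026, 0.108]
tcp_rot: [0.796, 0.606, 0.001, 0.001]
contact_force: [-1.9, 0.6, 6.7]
opening: 0.111
```

```bash
python3 -m crank '[[1,0,0,0.2,0,0,0],[1,0,0,0,0,0,0]]'
python3 -m crank '[[1,0,0,0.2,0,0,0],[1,0,0,0,0,0,0]]'
```

```text
time: 23.9
eef_pos: [0.4983, 0.2026, 0.108]
tcp_rot: [0.796, 0.606, 0.001, 0.001]
contact_force: [-6.5, -0.5, 15.9]
opening: 0.108
time: 24.1
eef_pos: [0.4987, 0.2026, 0.108]
tcp_rot: [0.796, 0.606, 0.0, 0.001]
contact_force: [-8.6, -2.7, 24.4]
opening: 0.112
```

Height stays at 0.108 while force rises to 24 N, so the plate is on the floor. I relax the load and release.

```bash
python3 -m crank '[[1,0,-0.2,-0.4,0,0,0],[1,0,0,-0.2,0,0,0],[1,0,0,0,0,0,0]]'
python3 -m crank '[[0.4,0,0,0,0,0,0],[0.4,0,0,0,0,0,0],[0.3,0,0,0,0,0,0]]'
python3 plan.py .498 .2026 .20 -15.5 0.3
```

```text
time: 24.4
eef_pos: [0.4973, 0.2026, 0.1087]
tcp_rot: [0.796, 0.605, 0.003, 0.002]
contact_force: [5.5, -0.6, -2.1]
opening: 0.117
time: 24.7
eef_pos: [0.495, 0.2027, 0.1082]
tcp_rot: [0.796, 0.606, -0.0, 0.0]
contact_force: [-0.2, -0.7, -0.4]
opening: 0.355
t 24.7 at [0.495  0.2027 0.1082] yaw -15.41 tilt [ 0.0003 -0.0009] F [-0.2 -0.7 -0.4] op 0.355
[[0.3,0.03,0.15,-4.59,0.0,0.0,0.0],[0.3,0.04,0.14,-4.59,0.0,0.0,0.1]]
```

Lift straight up and then aside, clear of both cameras, to check.

```bash
python3 -m crank '[[0.3,0,0.2,0,0,0,0],[0.3,0,0,-2,0,0,0],[0.3,0,0,-4,0,0,0],[0.3,0,0,-4,0,0,0],[0.3,0,0,-3,0,0,0]]'
python3 -m crank '[[0.3,4.8,0,0,0,0,0],[0.3,4.8,0,0,0,0,0],[0.3,4.8,0,0,0,0,0],[0.3,4.8,0,0,0,0,0],[0.3,4.8,0,0,0,0,0]]'
python3 -m crank '[[0.3,4.8,0,0,0,0,0],[0.3,4.8,0,0,0,0,0],[0.3,0,0,0,0,0,0]]'
python3 - <<'E'
from h import *
a=read_camera("top");b=read_camera("side")
CH=[.540,.193,np.radians(-15.5)]
P=ch2w(CH,[-.045,0,0])[0].tolist()[:2]+[CH[2]]
sg=box(P,-.005,.005,-.038,.038,.008,.083,(0,0,255))+box(P,-.005,.005,-.015,.015,.083,.124,(0,255,0))
crop(a,195,165,295,250,sg,"pics/t20.png",1.6);crop(b,250,100,340,215,sg,"pics/s20.png",1)
crop(a,195,165,295,250,[],"pics/t21.png",1.6);crop(b,250,100,340,215,[],"pics/s21.png",1)
cv2.imwrite("pics/t22.png",a["color"][:,:,::-1]);cv2.imwrite("pics/s22.png",b["color"][:,:,::-1])
E
```

```text
time: 25.2
eef_pos: [0.4979, 0.2024, 0.2416]
tcp_rot: [0.796, 0.606, 0.002, 0.001]
contact_force: [0.3, -1.1, -1.2]
opening: 0.352
time: 25.7
eef_pos: [0.5616, 0.4354, 0.2386]
tcp_rot: [0.796, 0.606, 0.0, 0.001]
contact_force: [0.8, 0.7, -0.5]
opening: 0.347
time: 26.0
eef_pos: [0.5862, 0.5308, 0.2345]
tcp_rot: [0.794, 0.607, -0.001, -0.0]
contact_force: [0.2, -0.7, -1.3]
opening: 0.349
```

View pics/t20.png

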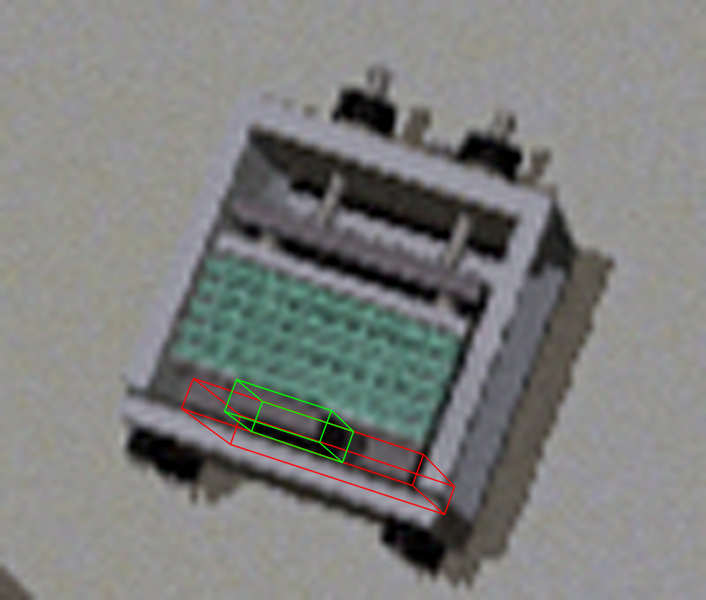

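View pics/s20.png

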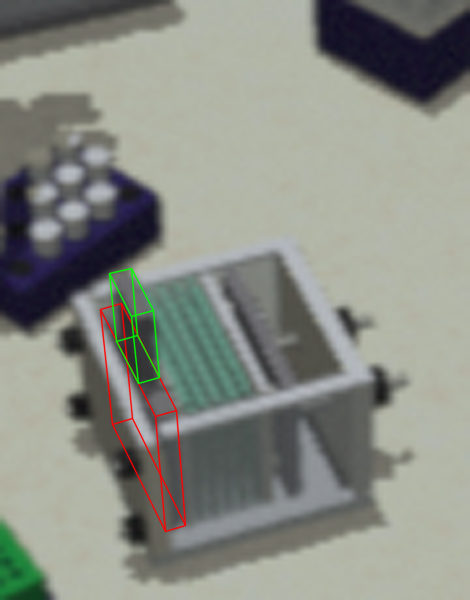

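View pics/s21.png

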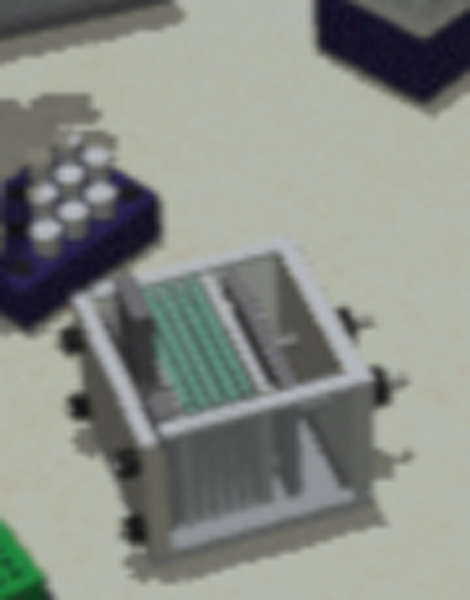

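View pics/t22.png

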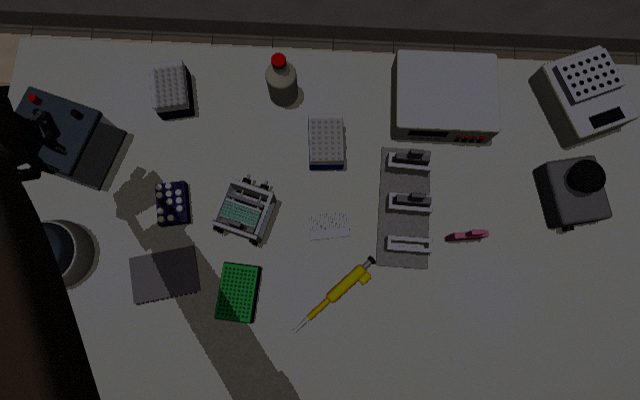

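View pics/s22.png

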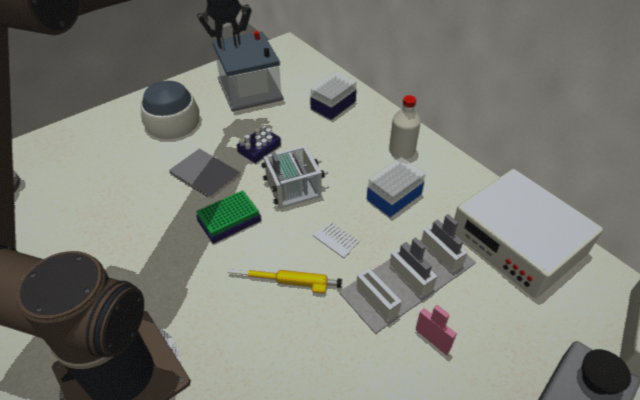

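```bash
python3 - <<'E'
from h import *
for f0,f1,boxes in(("pics/top0.png","pics/t22.png",dict(glass=(224,202,256,222),chamberback=(235,172,282,200),right=(262,190,275,235))),("pics/side0.png","pics/s22.png",dict(glass=(282,155,302,178),rear=(312,145,328,185)))):
  a=cv2.imread(f0).astype(np.float32);b=cv2.imread(f1).astype(np.float32)
  a=cv2.cvtColor(a,cv2.COLOR_BGR2GRAY);b=cv2.cvtColor(b,cv2.COLOR_BGR2GRAY)
  for k,(x0,y0,x1,y1) in boxes.items():
    W=np.float32([[1,0,0],[0,1,0]])
    try:
      c,W=cv2.findTransformECC(a[y0:y1,x0:x1],b[y0-0:y1,x0:x1],W,cv2.MOTION_TRANSLATION,(3,200,1e-6)); print(f0,k,W[:,2].round(2),round(c,3))
    except Exception as e: print(k,e)
r=read_camera("top"); A=ch2w([.54,.193,np.radians(-15.5)],[[-.03,0,.083],[-.029,0,.083]])
print("px per mm along chamber x, top",np.diff(proj(r,A),axis=0)); r=read_camera("side"); print("side",np.diff(proj(r,A),axis=0))
E
```

```text
pics/top0.png glass [0.87 0.02] 0.948
pics/top0.png chamberback [ 0.01 -0.01] 1.0
pics/top0.png right [-0.    0.01] 0.999
pics/side0.png glass [0.49 0.5 ] 0.948
pics/side0.png rear [-0. -0.] 1.0
px per mm along chamber x, top [[ 0.15828976 -0.42810866]]
side [[ 0.3980373  -0.11128413]]
```

View pics/t21.png

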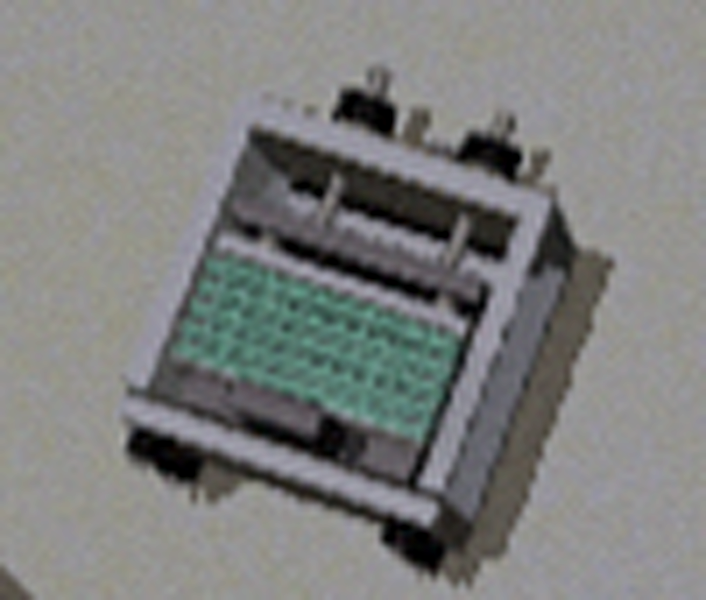

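```bash
python3 - <<'E'
from h import *
g=lambda f:cv2.GaussianBlur(cv2.imread(f).astype(np.float32).sum(2),(0,0),.6)
for f0,f1,cam in(("pics/top0.png","pics/t22.png","top"),("pics/side0.png","pics/s22.png","side")):
  a,b=g(f0),g(f1); r=read_camera(cam); CH=[.54,.193,np.radians(-15.5)]
  # profiles along chamber x at z=.083, averaged over y
  xs=np.arange(-.062,.052,.0005); pr=[]
  for im in(a,b):
    acc=[]
    for y in np.r_[np.arange(-.034,-.018,.002),np.arange(.02,.034,.002)] if cam=="top" else np.arange(-.035,-.018,.002):
      q=proj(r,ch2w(CH,np.c_[xs,np.full_like(xs,y),np.full_like(xs,.083)])).astype(np.float32)
      acc.append(cv2.remap(im,q[:,0].reshape(1,-1),q[:,1].reshape(1,-1),cv2.INTER_CUBIC)[0])
    pr.append(np.mean(acc,0))
  print(cam)
  for i in range(0,len(xs),4): print(round(xs[i]*1e3),int(pr[0][i]),int(pr[1][i]))
  for lo,hi in((-.02,.03),(-.005,.02),(.0,.03),(.035,.05)):
    m=(xs>lo)&(xs<hi); best=min(((np.sum((np.interp(xs[m]-d,xs,pr[0])-pr[1][m])**2),d) for d in np.arange(-.004,.0061,.0001))); print("shift mm",lo,hi,round(best[1]*1e3,1))
E
```

```text
top
-62 84 86
-60 158 162
-58 243 253
-56 276 290
-54 252 265
-52 205 187
-50 204 127
-48 225 140
-46 173 160
-44 98 163
-42 81 163
-40 105 156
-38 160 165
-36 207 200
-34 210 219
-32 190 206
-30 185 193
-28 195 199
-26 194 205
-24 179 191
-22 182 185
-20 195 197
-18 188 201
-16 179 190
-14 190 193
-12 194 202
-10 176 190
-8 177 179
-6 192 196
-4 188 201
-2 190 192
0 229 217
2 251 258
4 204 239
6 124 157
8 81 90
10 93 96
12 139 143
14 167 174
16 169 177
18 182 191
20 210 218
22 222 231
24 187 197
26 117 122
28 80 79
30 86 85
32 92 93
34 87 88
36 76 78
38 81 84
40 145 150
42 232 241
44 275 286
46 279 290
48 264 274
50 212 220
shift mm -0.02 0.03 0.5
shift mm -0.005 0.02 0.6
shift mm 0.0 0.03 0.4
shift mm 0.035 0.05 -0.1
side
-62 348 353
-60 452 458
-58 515 520
-56 509 509
-54 439 429
-52 335 319
-50 261 264
-48 240 267
-46 243 282
-44 257 290
-42 289 301
-40 337 324
-38 377 352
-36 383 367
-34 356 359
-32 324 332
-30 322 318
-28 334 333
-26 316 333
-24 299 319
-22 321 334
-20 332 344
-18 311 318
-16 305 307
-14 320 331
-12 310 339
-10 297 316
-8 317 314
-6 338 331
-4 356 336
-2 412 369
0 469 441
2 445 457
4 338 368
6 232 249
8 217 222
10 271 272
12 315 317
14 319 322
16 297 300
18 265 267
20 242 244
22 234 237
24 233 236
26 232 235
28 232 235
30 233 235
32 234 236
34 236 238
36 255 257
38 324 327
40 429 434
42 509 514
44 535 542
46 523 529
48 472 477
50 408 412
shift mm -0.02 0.03 0.5
shift mm -0.005 0.02 0.5
shift mm 0.0 0.03 0.4
shift mm 0.035 0.05 -0.0
```

The top and side profiles both show the stack pushed back about 0.5 to 0.7 mm, while the chamber rim has not moved. The plate is therefore clamped and level with the glass. I raise the arm a little and hand in.

```bash
python3 -m crank '[[0.3,-2,0,-3,0,0,0],[0.3,-2,0,-2,0,0,0],[0.3,0,0,0,0,0,0],[0.3,0,0,0,0,0,0]]'
python3 - <<'E'
from plant import *
print(get_state()["contact_force"]); print(sign_off())
E
```

```text
time: 26.7
eef_pos: [0.5766, 0.4868, 0.2906]
tcp_rot: [0.796, 0.605, 0.002, 0.001]
contact_force: [0.2, 0.4, -0.9]
opening: 0.347
[ 0.20951355  0.36450162 -0.8675607 ]
the job is handed in; nothing more can be done
None
```

The thin filler plate is clamped in the gap, on the chamber floor, and the job was handed in at about 27 s.

- **Medium plate:** I tried it first. It was refused: a hard stop about 46 mm above the floor at roughly 27 N. I put it back in its own stand.
- **Thin plate:** it slid in with a few newtons of drag, and rocking it sideways found no free play. It stopped dead at the expected floor height, and I pressed to 24 N before letting go.
- **Thick plate:** I never touched it. The refused medium plate already showed the gap was too narrow for it.

**Last checks:**
- The thin plate's grip tab is within about 1 px of its modelled home pose, mid-width in the chamber.
- The glass stack has moved back about 0.5 to 0.7 mm in both cameras, while the chamber rim has not moved.
- The medium and thick plates stand upright in their stands.
- The bench items look undisturbed by eye; I did not measure them.
- The arm was clear of everything at hand-in.

**What disagreed:**
- My first look at the pictures suggested a gap near 11 mm, which would have fitted the medium plate. Fitting put it nearer 9 mm.
- The automatic image match on the glass gave an inconsistent shift, probably because of its repeating pattern. I used the edge-profile comparison instead.
- The wrist force read a few newtons negative while the thin plate was partway in, which I put down to friction. I have no direct measurement of the final clamping force.

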